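Hang two cleat bins and stock them with canisters

TASK

Hang both empty wooden bins side by side on the cleat of the upright board: tilt each bin's slanted rear strip over the cleat and let it drop fully home, so that it hangs straight with its whole strip on the cleat. When both are hung and let go, stand all the slim tin canisters from the right of the table upright in the bins, one to a cell, on the cell floor. The white glue bottle among them is not for the bins: leave it standing where it is.

Things in the scene. Friction and masses are not known exactly. Their poses are not given: they have to be found in the camera images.
- cleat_board: fixed upright plywood board 400 mm wide, 160 high, 18 thick, gussets behind, a 370 mm long wooden cleat centred on its front. Origin: middle of the front face's lower edge, on the table; x points into the board (away from the robot), y left along it, z up. A bin hung home has its underside 55 mm above the table and its handle point 40 mm in front of the face, 187 mm above the table
- cleat_edge (a point): middle of the cleat's front top edge, 14 mm in front of the board's face, 132 mm above the table; axes as cleat_board. The cleat reaches down to 98 mm; its top is bevelled, falling from 132 mm at this edge to 111 mm at the board, so that a groove opens upward between cleat and board
- bin0_handle (a point): centre of the grip tab of one of two alike loose plywood bins (0.35 kg, 146 mm wide in y, 72 deep without the rear strips, two cells side by side; at first on the table). The tab is 14 mm thick (y), 42 wide (x) and rises from the divider, 95 to 151 mm above the bin's underside; this point is 132 mm above the underside, close over the centre of mass. x points to the bin's rear, y left, z up
- bin0_tip (a point): middle of the lower rear edge (tip) of this bin's rear strip: 40 mm behind and 75 mm below bin0_handle, axes as there. The strip is 130 mm long, 16 thick, its top 43 mm above the tip; its lower face is bevelled, rising 23 mm from tip to back wall. Hung home its rear lies on the board, the tip 112 mm above the table; to pass over the cleat it must be raised at least 21 mm above that
- bin0_spacer (a point): middle of the lower rear edge of the spacer at the bottom of this bin's back, 130 mm long, 16 thick, 10 high: 40 mm behind and 132 mm below bin0_handle, axes as there. Hung home it also lies on the board. Raised more than 33 mm above home it strikes the cleat, unless the bin's bottom is tilted away from the board
- bin0_left (a point): middle of the floor of the left (+y) cell of bin0 (seen with its rear strip turned away from you); inside 60 x 60 mm; axes as bin0_handle; this floor is 35 mm above the bin's underside; the walls and the 14 mm divider rise 60 mm above it, back and rear strip 65 mm, the grip tab 116 mm
- bin0_right (a point): middle of the floor of the right (-y) cell of bin0 (seen with its rear strip turned away from you); inside 60 x 60 mm; axes as bin0_handle; this floor is 35 mm above the bin's underside; the walls and the 14 mm divider rise 60 mm above it, back and rear strip 65 mm, the grip tab 116 mm
- bin1_handle (a point): centre of the grip tab of one of two alike loose plywood bins (0.35 kg, 146 mm wide in y, 72 deep without the rear strips, two cells side by side; at first on the table). The tab is 14 mm thick (y), 42 wide (x) and rises from the divider, 95 to 151 mm above the bin's underside; this point is 132 mm above the underside, close over the centre of mass. x points to the bin's rear, y left, z up
- bin1_tip (a point): middle of the lower rear edge (tip) of this bin's rear strip: 40 mm behind and 75 mm below bin1_handle, axes as there. The strip is 130 mm long, 16 thick, its top 43 mm above the tip; its lower face is bevelled, rising 23 mm from tip to back wall. Hung home its rear lies on the board, the tip 112 mm above the table; to pass over the cleat it must be raised at least 21 mm above that
- bin1_spacer (a point): middle of the lower rear edge of the spacer at the bottom of this bin's back, 130 mm long, 16 thick, 10 high: 40 mm behind and 132 mm below bin1_handle, axes as there. Hung home it also lies on the board. Raised more than 33 mm above home it strikes the cleat, unless the bin's bottom is tilted away from the board
- bin1_left (a point): middle of the floor of the left (+y) cell of bin1 (seen with its rear strip turned away from you); inside 60 x 60 mm; axes as bin1_handle; this floor is 35 mm above the bin's underside; the walls and the 14 mm divider rise 60 mm above it, back and rear strip 65 mm, the grip tab 116 mm
- bin1_right (a point): middle of the floor of the right (-y) cell of bin1 (seen with its rear strip turned away from you); inside 60 x 60 mm; axes as bin1_handle; this floor is 35 mm above the bin's underside; the walls and the 14 mm divider rise 60 mm above it, back and rear strip 65 mm, the grip tab 116 mm
- tin0_mid (a point): an upright slim tin canister, grey with a plain paper band and a flat push-in lid, a straight cylinder 50 mm in diameter and 125 mm tall, 0.2 kg, its weight low in it; this point is its centre, half-way up (62.5 mm above its underside), z along its axis. Three or four such canisters stand about; this one may be absent
- tin1_mid (a point): an upright slim tin canister, grey with a plain paper band and a flat push-in lid, a straight cylinder 50 mm in diameter and 125 mm tall, 0.2 kg, its weight low in it; this point is its centre, half-way up (62.5 mm above its underside), z along its axis. Three or four such canisters stand about; this one may be absent
- tin2_mid (a point): an upright slim tin canister, grey with a plain paper band and a flat push-in lid, a straight cylinder 50 mm in diameter and 125 mm tall, 0.2 kg, its weight low in it; this point is its centre, half-way up (62.5 mm above its underside), z along its axis. Three or four such canisters stand about; this one may be absent
- tin3_mid (a point): an upright slim tin canister, grey with a plain paper band and a flat push-in lid, a straight cylinder 50 mm in diameter and 125 mm tall, 0.2 kg, its weight low in it; this point is its centre, half-way up (62.5 mm above its underside), z along its axis. Three or four such canisters stand about; this one may be absent
- glue_mid (a point): white glue bottle with a narrow pointed cap, 64 mm in diameter and 187 mm tall, standing among the cans; this point is its centre, half-way up. To be left alone
Mind the look-alikes: they are no part of the job. What is shaped like the part that bears tin0_mid but blue is not meant.

How it is judged (in metres and radians):
On the way:
1. both bins, still empty, hang home on the cleat and are let go (x of bin0_handle in the frame of cleat_board between -0.045 and -0.035 m and z of bin0_handle in the frame of cleat_board between 0.182 and 0.192 m and y of bin0_handle in the frame of cleat_board between -0.125 and 0.125 m and angle between each of bin0_handle, bin1_handle's own z axis and vertical below 0.08 rad and angle between the x axis of each of bin0_handle, bin1_handle and the x axis of cleat_board, either way round below 0.08 rad and x of bin1_handle in the frame of cleat_board between -0.045 and -0.035 m and z of bin1_handle in the frame of cleat_board between 0.182 and 0.192 m and y of bin1_handle in the frame of cleat_board between -0.125 and 0.125 m and contact force between the fingers and anything else below 0.5 N and not ((x of tin0_mid in the frame of bin0_handle between -0.027 and 0.003 m and y of tin0_mid in the frame of bin0_handle between -0.075 and 0.075 m and z of tin0_mid in the frame of bin0_handle between -0.0445 and -0.0245 m and angle between tin0_mid's own z axis and vertical below 0.25 rad) or (x of tin0_mid in the frame of bin1_handle between -0.027 and 0.003 m and y of tin0_mid in the frame of bin1_handle between -0.075 and 0.075 m and z of tin0_mid in the frame of bin1_handle between -0.0445 and -0.0245 m and angle between tin0_mid's own z axis and vertical below 0.25 rad)) and not ((x of tin1_mid in the frame of bin0_handle between -0.027 and 0.003 m and y of tin1_mid in the frame of bin0_handle between -0.075 and 0.075 m and z of tin1_mid in the frame of bin0_handle between -0.0445 and -0.0245 m and angle between tin1_mid's own z axis and vertical below 0.25 rad) or (x of tin1_mid in the frame of bin1_handle between -0.027 and 0.003 m and y of tin1_mid in the frame of bin1_handle between -0.075 and 0.075 m and z of tin1_mid in the frame of bin1_handle between -0.0445 and -0.0245 m and angle between tin1_mid's own z axis and vertical below 0.25 rad)) and not ((x of tin2_mid in the frame of bin0_handle between -0.027 and 0.003 m and y of tin2_mid in the frame of bin0_handle between -0.075 and 0.075 m and z of tin2_mid in the frame of bin0_handle between -0.0445 and -0.0245 m and angle between tin2_mid's own z axis and vertical below 0.25 rad) or (x of tin2_mid in the frame of bin1_handle between -0.027 and 0.003 m and y of tin2_mid in the frame of bin1_handle between -0.075 and 0.075 m and z of tin2_mid in the frame of bin1_handle between -0.0445 and -0.0245 m and angle between tin2_mid's own z axis and vertical below 0.25 rad)) and not ((x of tin3_mid in the frame of bin0_handle between -0.027 and 0.003 m and y of tin3_mid in the frame of bin0_handle between -0.075 and 0.075 m and z of tin3_mid in the frame of bin0_handle between -0.0445 and -0.0245 m and angle between tin3_mid's own z axis and vertical below 0.25 rad) or (x of tin3_mid in the frame of bin1_handle between -0.027 and 0.003 m and y of tin3_mid in the frame of bin1_handle between -0.075 and 0.075 m and z of tin3_mid in the frame of bin1_handle between -0.0445 and -0.0245 m and angle between tin3_mid's own z axis and vertical below 0.25 rad))), for 0.3 s.
At the end, for the whole second after the job is handed in: both bins hang home on the cleat (within 5 mm of home depth and height, at most 125 mm from the cleat's middle, within 0.08 rad of level and of square to the board), and every canister that is there stands in a cell of a bin on its floor, upright within 0.25 rad (x of bin0_handle in the frame of cleat_board between -0.045 and -0.035 m and z of bin0_handle in the frame of cleat_board between 0.182 and 0.192 m and y of bin0_handle in the frame of cleat_board between -0.125 and 0.125 m and angle between each of bin0_handle, bin1_handle's own z axis and vertical below 0.08 rad and angle between the x axis of each of bin0_handle, bin1_handle and the x axis of cleat_board, either way round below 0.08 rad and x of bin1_handle in the frame of cleat_board between -0.045 and -0.035 m and z of bin1_handle in the frame of cleat_board between 0.182 and 0.192 m and y of bin1_handle in the frame of cleat_board between -0.125 and 0.125 m and ((x of tin0_mid in the frame of bin0_handle between -0.027 and 0.003 m and y of tin0_mid in the frame of bin0_handle between -0.075 and 0.075 m and z of tin0_mid in the frame of bin0_handle between -0.0445 and -0.0245 m and angle between tin0_mid's own z axis and vertical below 0.25 rad) or (x of tin0_mid in the frame of bin1_handle between -0.027 and 0.003 m and y of tin0_mid in the frame of bin1_handle between -0.075 and 0.075 m and z of tin0_mid in the frame of bin1_handle between -0.0445 and -0.0245 m and angle between tin0_mid's own z axis and vertical below 0.25 rad)) and ((x of tin1_mid in the frame of bin0_handle between -0.027 and 0.003 m and y of tin1_mid in the frame of bin0_handle between -0.075 and 0.075 m and z of tin1_mid in the frame of bin0_handle between -0.0445 and -0.0245 m and angle between tin1_mid's own z axis and vertical below 0.25 rad) or (x of tin1_mid in the frame of bin1_handle between -0.027 and 0.003 m and y of tin1_mid in the frame of bin1_handle between -0.075 and 0.075 m and z of tin1_mid in the frame of bin1_handle between -0.0445 and -0.0245 m and angle between tin1_mid's own z axis and vertical below 0.25 rad)) and ((x of tin2_mid in the frame of bin0_handle between -0.027 and 0.003 m and y of tin2_mid in the frame of bin0_handle between -0.075 and 0.075 m and z of tin2_mid in the frame of bin0_handle between -0.0445 and -0.0245 m and angle between tin2_mid's own z axis and vertical below 0.25 rad) or (x of tin2_mid in the frame of bin1_handle between -0.027 and 0.003 m and y of tin2_mid in the frame of bin1_handle between -0.075 and 0.075 m and z of tin2_mid in the frame of bin1_handle between -0.0445 and -0.0245 m and angle between tin2_mid's own z axis and vertical below 0.25 rad)) and ((x of tin3_mid in the frame of bin0_handle between -0.027 and 0.003 m and y of tin3_mid in the frame of bin0_handle between -0.075 and 0.075 m and z of tin3_mid in the frame of bin0_handle between -0.0445 and -0.0245 m and angle between tin3_mid's own z axis and vertical below 0.25 rad) or (x of tin3_mid in the frame of bin1_handle between -0.027 and 0.003 m and y of tin3_mid in the frame of bin1_handle between -0.075 and 0.075 m and z of tin3_mid in the frame of bin1_handle between -0.0445 and -0.0245 m and angle between tin3_mid's own z axis and vertical below 0.25 rad))); the robot touches nothing.
It fails at once if the glue bottle is knocked over or shifted by more than 50 mm (angle between glue_mid's own z axis and vertical above 0.5 rad or distance of glue_mid from where it was at the start of the episode above 0.05 m).
Of tin0, tin1, tin2, tin3 only 3 to 4 are there at a start; the rules pass over those that are not, and their reading is None.
At some moment in a run one of tin0, tin1, tin2, tin3 may be knocked a few centimetres aside while the robot is not near it.
It also fails if it takes over 200 s, if anything falls off the work surface, if the arm or the gripper's body presses on something with over 40 N, if the wrist force passes 120 N, or if a joint passes its speed limit or range.

ROBOT

A 7-joint arm with a two-finger parallel gripper is mounted at the origin on a cart in front of the work surface, level with it; the furniture and walls round the work are solid. World frame = base frame: x ahead of the robot, y to its left, z up, the work surface at z = 0. Lengths are in mm, angles in rad, forces in N, time in s.
With the tool pointing down it reaches from about 400 to 875 mm from the base axis. Payload 4.4 kg.
Tool frame: the origin (TCP) lies on the centre line of the jaws, within the pads' length; the fingertips stand 11 mm ahead of it and the grasp point (between the pads) lies 8 mm behind it (ctrl.tips_ahead is the distance from the TCP to the fingertips, in mm); z points along the fingers, y is the line along which they close (so a half turn about z gives the same grasp; the last joint's range is limited). The gripper opens to 85 mm and grips with 20 to 120 N. Pads are 22 mm wide; open, the fingers measure 114 mm over their backs; the gripper's body (76 mm by 85 mm) begins 54 mm behind the grasp point. The pads swing forward as they close: fully open they stand 13 mm farther back than shut.
Start: joints at [-1.346, 0.628, 0.038, 1.517, -0.027, 0.996, -0.02], TCP at [186.343, 622.731, 242.313] pointing down, gripper open.
Joint ranges: [-3.06, 3.06], [-0.37, 2.12], [-1.25, 1.32], [0.18, 2.47], [-1.1, 4.24], [0.23, 1.98], [-2.94, 2.94]. Speed limits (rad/s): [2.57, 2.57, 3.14, 3.14, 3.14, 3.14, 3.14].

INTERFACE

Orientations are given as [roll, pitch, yaw] about the fixed x, y, z axes, in that order (R = Rz(yaw) Ry(pitch) Rx(roll)).
In Python, from cell import ctrl, eyes, job gives the robot as it stands. The module is installed in compiled form; this text tells all that it offers.
- The arm moves only by the tool carry_out, never from a script. Its argument "moves" is a list of rows, each an object of numbers: "tx", "ty", "tz": the shift along the tool's x, y, z as a fraction of full scale; "twist": the turn about the tool's z as a fraction of full scale; "fingers": the opening, from 0 (shut) to 1 (fully open). In form: [{"tx": .., "ty": .., "tz": .., "twist": .., "fingers": ..}, ...]. A call has 1 to 12 rows; each row shifts and turns the commanded pose from where the row before left it, along the tool's axes as they then stand; what a row does not reach is not made up. Full scale, the value 1, is 0.3 m for a shift and pi rad for a turn. A row lasts 1/8 s, in which the tool goes at most 62.5 mm and 10.7 degrees, less where a joint would pass 70% of its speed; a pose out of reach is approached as far as the arm can. A call with a number of a shift or a turn outside -1 to 1 is refused whole. A call with a gripper value outside its range is refused whole. The fingers move at their own pace and stop on an object; the grip force is fixed at half the most. Time passes only in rows, so rows that do not move let the fingers close. It gives the time, the measured TCP pose, the force, the opening and the grip force at its end, in the units of the state.
- ctrl.read_state(): the state, without advancing time (a new reading comes with each control period).
- eyes.get_image(name): name is "side" or "top"; returns a dict with "color" (420x560x3 uint8, blue, green, red), "fovy" (degrees; the focal length in pixels is half the picture's height over the tangent of half this angle, whatever the lens; pixels are square), "cx", "cy" (the principal point, pixels), "world_from_camera" (4x4, takes a point from camera to world coordinates). Camera axes: x right, y up, looking along -z (the intrinsics and any distortion apply to the point x, -y, -z); pixel columns grow to the right and rows downward; lengths in mm; the calibration is good to about 2 mm. A picture is of the moment at which its call begins. There is no depth.
- job.finish_job(): hands the job in; it is judged then, once.
The state is a dict: "clock": time; "qpos": joint angles; "qd": joint speeds; "tau": joint torques, N m; "eef_pos": TCP position; "tool_rot": TCP orientation; "force": force on the tool from outside, world axes, zero at the start; "torque": the same for the moment, N m; "width": finger opening in mm; "gripper_force": force on a finger pad.
Only numpy, scipy, OpenCV 4.12 (cv2) and the standard library are available. Lean on these libraries where they do the work, as an engineer would, in place of code of your own. Each camera call takes 0.05 s, during which the arm holds its last target. There are 200 camera calls.

## Working session

There is one attempt and no reset: what is moved stays moved. The work goes in short steps, Python scripts to look and compute and a tool call to move; the robot and the scene stay as the last step left them, time stands still between calls to the robot, and variables do not carry over. Pictures are saved under pics/ and viewed, at most 14 in all, crops included, and the job is handed in when it is done.

Besides the shell and the picture viewer there is one more tool, called after "Call:" as name(argument=value, ...) on one line, values as JSON. carry_out: Moves the arm, as the interface text tells. Its arguments: {"type":"object","properties":{"moves":{"type":"array","items":{"type":"object","properties":{"tx":{"type":"number","minimum":-1,"maximum":1},"ty":{"type":"number","minimum":-1,"maximum":1},"tz":{"type":"number","minimum":-1,"maximum":1},"twist":{"type":"number","minimum":-1,"maximum":1},"fingers":{"type":"number"}}}}},"required":["moves"]}

```bash
mkdir -p pics
cat > h.py <<'E'
import numpy as np, cv2
from cell import ctrl, eyes, job
def cam(n):
    d=eyes.get_image(n); d['f']=d['color'].shape[0]/2/np.tan(np.radians(d['fovy'])/2); return d
def onz(d,u,v,z):
    T=np.array(d['world_from_camera']); r=T[:3,:3]@np.array([(u-d['cx'])/d['f'],-(v-d['cy'])/d['f'],-1]); o=T[:3,3]
    return o+r*(z-o[2])/r[2]
def proj(d,p):
    T=np.array(d['world_from_camera']); c=T[:3,:3].T@(np.array(p)-T[:3,3])
    return np.array([d['cx']+d['f']*c[0]/-c[2], d['cy']-d['f']*c[1]/-c[2]])
E
python3 - <<'E'
from h import *
for n in('side','top'):
    d=cam(n); cv2.imwrite(f'pics/{n}0.png',d['color']); print(n,d.keys(),d['fovy'],d['cx'],d['cy'],np.round(d['world_from_camera'],3).tolist())
print(ctrl.read_state())
E
```

```text
side dict_keys(['color', 'fovy', 'cx', 'cy', 'world_from_camera', 'f']) 47.619498082568505 270.74867362584195 212.962086266157 [[-0.733, -0.362, 0.576, 1114.372], [0.68, -0.37, 0.632, 553.549], [-0.015, 0.855, 0.518, 598.252], [0.0, 0.0, 0.0, 1.0]]
top dict_keys(['color', 'fovy', 'cx', 'cy', 'world_from_camera', 'f']) 53.59820408448583 277.2984857710354 204.88969501236465 [[-0.029, 0.996, -0.086, 441.477], [-1.0, -0.029, 0.001, -66.833], [-0.002, 0.086, 0.996, 1171.409], [0.0, 0.0, 0.0, 1.0]]
{'clock': 0.1, 'qpos': array([-1.34581553,  0.62926549,  0.03840124,  1.518274  , -0.02699928,
        0.99628833, -0.01999333]), 'qd': array([ 0.00152604, -0.00197416,  0.00027934, -0.00142701,  0.00063713,
       -0.00076789, -0.00019028]), 'tau': array([ 3.57675999e-03, -5.64531076e+01,  1.23097301e+00, -1.93975192e+01,
        1.12933625e-02,  5.33316401e-03, -3.77618278e-06]), 'eef_pos': array([186.14634605, 622.20933613, 241.47062287]), 'tool_rot': array([-3.13987383e+00, -6.93243526e-06,  2.85085399e+00]), 'force': array([ 0.0015606 , -0.29691719, -0.40515394]), 'torque': array([ 0.03943745,  0.03369445, -0.03242462]), 'gripper_force': 0.0, 'width': 85.40964900075889}
```

View pics/top0.png

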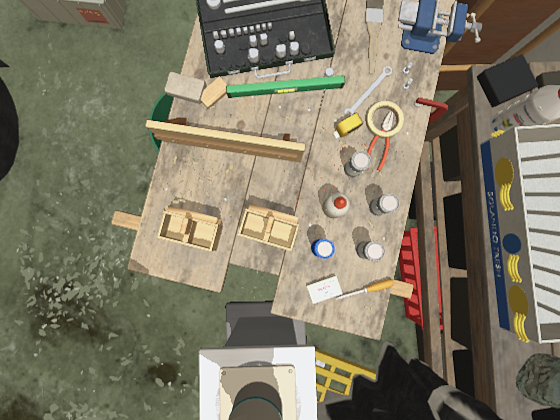

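View pics/side0.png

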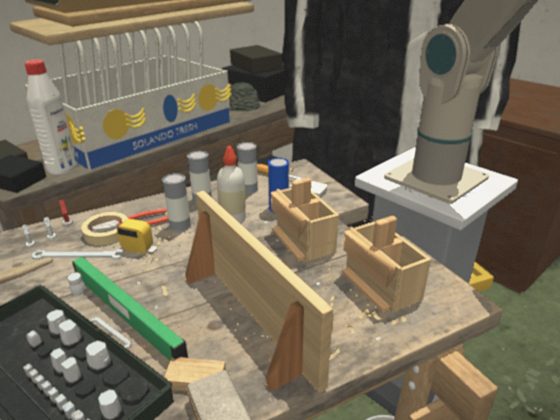

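Top view: three grey tins at about (358,163), (386,204) and (371,250). The blue look-alike is at (322,248) and the red-capped glue bottle at (337,204). The bins are at (190,230) and (269,226), strips toward the board, whose top edge runs from (152,123) to (303,152). I'll enlarge this view to confirm.

Run:
```python
from h import *
d=cam('top'); c=d['color'][100:290,130:410]; cv2.imwrite('pics/crop1.png',cv2.resize(c,None,fx=2.85,fy=2.85,interpolation=cv2.INTER_CUBIC))
```

```text
(no output)
```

View pics/crop1.png

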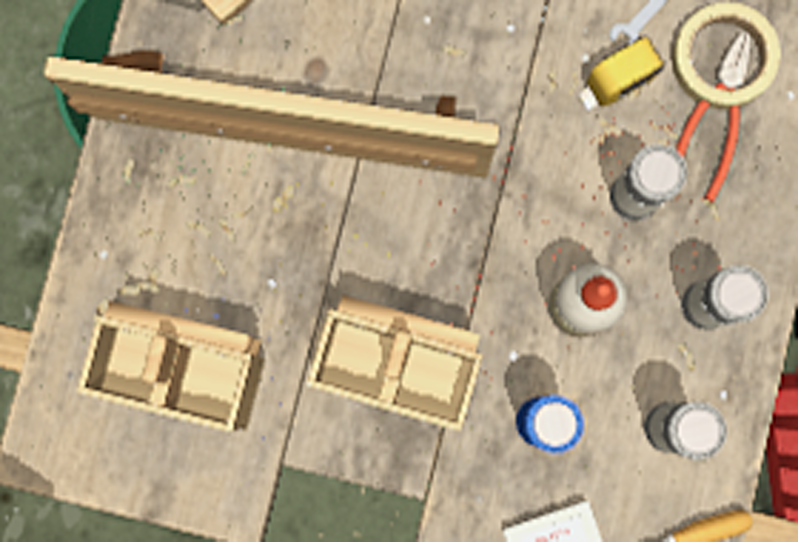

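The crop confirms it. The grey tin lids are at crop (658,173), (738,294) and (695,430); the blue-rimmed one at (550,424) is the look-alike and the red-capped bottle is at (592,300). Next I'll compute poses from the corners.

Run:
```python
from h import *
d=cam('top')
W=lambda x,y,z: onz(d,(x+.5)/2.85-.5+130,(y+.5)/2.85-.5+100,z)
for n,p in dict(t0=(658,173),t1=(738,294),t2=(695,430),blue=(552,424)).items(): print(n,W(*p,125).round(1))
print('glue',W(600,293,187).round(1))
L,R=W(46,80,160),W(497,147,160); v=R-L
print('board',L.round(1),R.round(1),np.linalg.norm(v),'mid',((L+R)/2).round(1),'yaw',np.arctan2(v[0],-v[1])*-1)
B,C=W(48,59,160),W(498,126,160);print('back',B,C,np.linalg.norm(C-B))
for nm,a,b,c,e in(('L',(82,388),(237,428),(104,316),(258,345)),('R',(310,385),(462,426),(330,310),(480,352))):
    a,b,c,e=[W(*q,95) for q in(a,b,c,e)]
    print(nm,[q.round(1)[:2] for q in(a,b,c,e)],'w',np.linalg.norm(b-a),np.linalg.norm(e-c),'d',np.linalg.norm(c-a),'mid',((a+b+c+e)/4).round(1),'yaw',-np.arctan2(*(b-a)[[0]],-(b-a)[1]))
```

```text
t0 [ 639.6 -283.1  125. ]
t1 [ 529.  -348.8  125. ]
t2 [ 410.4 -304.8  125. ]
blue [ 419.3 -179.6  125. ]
glue [ 528.  -217.2  187. ]
board [730.9 253.1 160. ] [ 660.  -137.5  160. ] 397.0521766318832 mid [695.5  57.8 160. ] yaw 0.1796519741696082
back [749.57445353 251.35964381 160.        ] [ 678.43646643 -139.03087094  160.        ] 396.81906105204956
L [array([463.6, 241.7]), array([423.4, 101.8]), array([528.5, 221.3]), array([497.9,  81.5])] w 145.56514565309192 143.14393858504823 d 67.98208883867215 mid [478.4 161.6  95. ] yaw 0.27972420542023807
R [array([460.2,  35. ]), array([ 419.2, -101.5]), array([527.9,  15.3]), array([ 485.6, -120. ])] w 142.52390224689844 141.78549568232978 d 70.43445545521264 mid [473.2 -42.8  95. ] yaw 0.2917326219261616
```

Derived poses, all consistent with the given sizes:

| Item | Position | Yaw |
|---|---|---|
| Board origin | (695, 58) | −0.18 |
| Left bin handle | (490, 158) | −0.28 |
| Right bin handle | (485, −46) | −0.29 |

I'll move above the left bin.

Call:
carry_out(moves=[{"tx": -0.118,"ty": -0.099},{"tx": -0.118,"ty": -0.099},{"tx": -0.118,"ty": -0.099},{"tx": -0.118,"ty": -0.099},{"tx": -0.118,"ty": -0.099},{"tx": -0.118,"ty": -0.099},{"tx": -0.118,"ty": -0.099},{"tx": -0.118,"ty": -0.099},{"tx": -0.118,"ty": -0.099},{"tx": -0.118,"ty": -0.099},{"tx": -0.118,"ty": -0.099},{"tx": -0.118,"ty": -0.099}])

```text
validation failed for argument at $.mo...
```

```bash
cat >> h.py <<'E'
def rows(x,y,z,yaw,s=None):
    "tool-frame shifts (in mm and in full-scale fractions) to a target TCP pose"
    s=s or ctrl.read_state(); p=s['eef_pos']; a=s['tool_rot'][2]; d=np.array([x,y,z])-p
    t=np.array([np.cos(a)*d[0]+np.sin(a)*d[1], np.sin(a)*d[0]-np.cos(a)*d[1], -d[2]])
    dy=(yaw-a+np.pi)%(2*np.pi)-np.pi
    print('at',p.round(1),s['tool_rot'].round(3),'w',round(s['width'],1),'F',s['force'].round(1),'q1,q7',s['qpos'][[0,6]].round(2),'t',round(s['clock'],2)); print('mm',t.round(1),'frac',(t/300).round(3),'|',np.linalg.norm(t).round(), 'twist(tool)',round(-dy/np.pi,3),'yaw err',round(dy,3))
E
python3 - <<'E'
from h import *
d=cam('side'); im=d['color'].copy()
def fr(o,yaw): 
    c,s=np.cos(yaw),np.sin(yaw); return lambda x,y,z:(o[0]+c*x-s*y,o[1]+s*x+c*y,z)
P=[]
B=fr((695.5,57.8),-.18); P+=[B(0,200,160),B(0,-200,160),B(0,200,0)]
for o,yw in(((490,158.3),-.28),((484.7,-46.2),-.29)):
    h=fr(o,yw); P+=[h(21,0,151),h(-21,0,151),h(40,65,57),h(40,-65,57),h(40,65,0)]
for t in((639.6,-283),(529,-348.8),(410.4,-304.8)): P.append((*t,125))
im=cv2.resize(im[120:400,150:450],None,fx=2.1,fy=2.1,interpolation=cv2.INTER_CUBIC)
for p in P:
    u=proj(d,p); cv2.circle(im,tuple(int(i) for i in ((u[0]-150)*2.1,(u[1]-120)*2.1)),2,(0,0,255),-1)
cv2.imwrite('pics/side1.png',im)
rows(490,158,122,2.86)
E
```

```text
at [186.2 622.4 241.9] [-3.141 -0.     2.851] w 85.1 F [-0.1 -0.  -0.4] q1,q7 [-1.35 -0.02] t 0.25
mm [-424.2 -357.8  119.9] frac [-1.414 -1.193  0.4  ] | 568.0 twist(tool) -0.003 yaw err 0.009
```

View pics/side1.png

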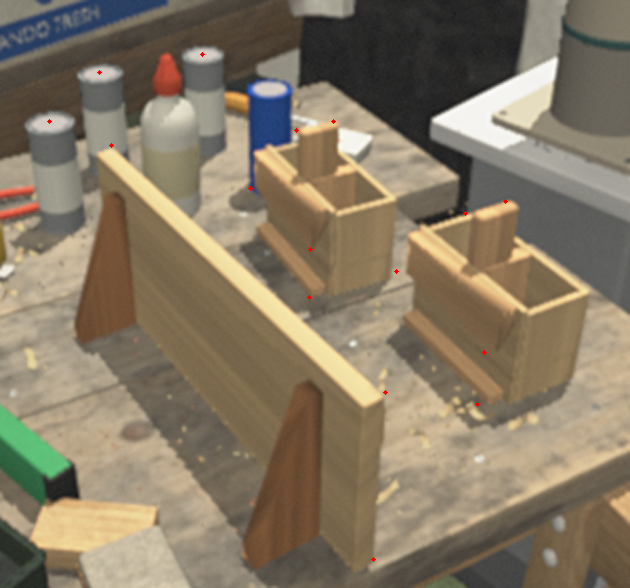

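Side overlay: the tin lids and board top project onto their pixels. The bin points fall within about 5 native px, which is enough for an 85 mm gripper on a 14 mm tab. The move was refused, so I'll resend it with every field given.

Call:
carry_out(moves=[{"tx": -0.12,"ty": -0.1,"tz": 0,"twist": 0,"fingers": 1},{"tx": -0.12,"ty": -0.1,"tz": 0,"twist": 0,"fingers": 1},{"tx": -0.12,"ty": -0.1,"tz": 0,"twist": 0,"fingers": 1},{"tx": -0.12,"ty": -0.1,"tz": 0,"twist": 0,"fingers": 1},{"tx": -0.12,"ty": -0.1,"tz": 0,"twist": 0,"fingers": 1},{"tx": -0.12,"ty": -0.1,"tz": 0,"twist": 0,"fingers": 1},{"tx": -0.12,"ty": -0.1,"tz": 0,"twist": 0,"fingers": 1},{"tx": -0.12,"ty": -0.1,"tz": 0,"twist": 0,"fingers": 1},{"tx": -0.12,"ty": -0.1,"tz": 0,"twist": 0,"fingers": 1},{"tx": -0.12,"ty": -0.1,"tz": 0,"twist": 0,"fingers": 1},{"tx": -0.12,"ty": -0.1,"tz": 0,"twist": 0,"fingers": 1},{"tx": 0,"ty": 0,"tz": 0,"twist": 0,"fingers": 1}])

```text
clock: 1.75
eef_pos: [473.3, 188.8, 242.4]
tool_rot: [-3.14, 0.002, 2.843]
force: [-1.0, 0.5, -0.5]
width: 85.3
gripper_force: 0.0
```

Run:
```python
from h import *
rows(488,160,122,2.86)
```

```text
at [473.3 188.8 242.4] [-3.140e+00  2.000e-03  2.843e+00] w 85.3 F [-1.   0.5 -0.5] q1,q7 [-0.49  0.88] t 1.75
mm [-22.5 -23.2 120.4] frac [-0.075 -0.077  0.401] | 125.0 twist(tool) -0.005 yaw err 0.017
```

Call:
carry_out(moves=[{"tx": -0.075,"ty": -0.077,"tz": 0,"twist": -0.005,"fingers": 1},{"tx": 0,"ty": 0,"tz": 0.15,"twist": 0,"fingers": 1},{"tx": 0,"ty": 0,"tz": 0.1,"twist": 0,"fingers": 1},{"tx": 0,"ty": 0,"tz": 0,"twist": 0,"fingers": 1}])

```text
clock: 2.25
eef_pos: [484.0, 164.8, 165.6]
tool_rot: [-3.139, -0.004, 2.868]
force: [0.1, 0.5, 0.5]
width: 85.4
gripper_force: 0.0
```

Run:
```python
from h import *
d=cam('side');e=cam('top')
a=cv2.resize(d['color'][150:310,320:450],None,fx=3,fy=3,interpolation=cv2.INTER_CUBIC)
b=cv2.resize(e['color'][180:275,140:240],None,fx=4,fy=4,interpolation=cv2.INTER_CUBIC)
o=np.zeros((480,790,3),np.uint8);o[:,:390]=a;o[:380,390:]=b;cv2.imwrite('pics/p2.png',o)
rows(488,160,122,2.86)
```

```text
at [486.2 165.3 167.9] [3.141 0.    2.867] w 85.1 F [ 0.3 -0.2 -0.6] q1,q7 [-0.42  0.96] t 2.35
mm [-3.2 -4.6 45.9] frac [-0.011 -0.015  0.153] | 46.0 twist(tool) 0.002 yaw err -0.007
```

View pics/p2.png

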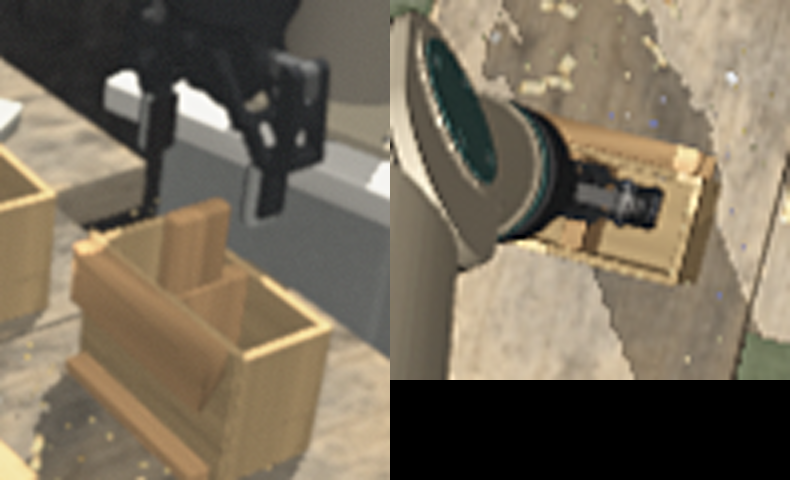

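The side crop shows the fingers straddling the tab, with the tab top at (197,213) between tips at (152,205) and (265,205). I'll descend, grip and lift.

Call:
carry_out(moves=[{"tx": -0.01,"ty": -0.01,"tz": 0.1,"twist": 0,"fingers": 1},{"tx": 0,"ty": 0,"tz": 0.05,"twist": 0,"fingers": 1},{"tx": 0,"ty": 0,"tz": 0,"twist": 0,"fingers": 0},{"tx": 0,"ty": 0,"tz": 0,"twist": 0,"fingers": 0},{"tx": 0,"ty": 0,"tz": 0,"twist": 0,"fingers": 0},{"tx": 0,"ty": 0,"tz": 0,"twist": 0,"fingers": 0},{"tx": 0,"ty": 0,"tz": 0,"twist": 0,"fingers": 0},{"tx": 0,"ty": 0,"tz": 0,"twist": 0,"fingers": 0}])

```text
clock: 3.35
eef_pos: [488.5, 161.2, 122.7]
tool_rot: [3.141, 0.001, 2.867]
force: [-0.5, 1.2, 2.9]
width: 13.5
gripper_force: 62.3
```

Run:
```python
from h import *
rows(570,164,206,2.962)
```

```text
at [488.5 161.2 122.7] [3.141e+00 1.000e-03 2.867e+00] w 13.5 F [-0.5  1.2  2.9] q1,q7 [-0.4   0.98] t 3.35
mm [-77.7  24.8 -83.3] frac [-0.259  0.083 -0.278] | 117.0 twist(tool) -0.03 yaw err 0.095
```

Call:
carry_out(moves=[{"tx": 0,"ty": 0,"tz": -0.1,"twist": 0,"fingers": 0},{"tx": 0,"ty": 0,"tz": -0.1,"twist": 0,"fingers": 0},{"tx": -0.06,"ty": 0.02,"tz": -0.075,"twist": -0.015,"fingers": 0},{"tx": -0.1,"ty": 0.03,"tz": 0,"twist": -0.015,"fingers": 0},{"tx": -0.1,"ty": 0.03,"tz": 0,"twist": 0,"fingers": 0},{"tx": 0,"ty": 0,"tz": 0,"twist": 0,"fingers": 0},{"tx": 0,"ty": 0,"tz": 0,"twist": 0,"fingers": 0},{"tx": 0,"ty": 0,"tz": 0,"twist": 0,"fingers": 0}])

```text
clock: 4.35
eef_pos: [568.1, 166.9, 204.4]
tool_rot: [-3.141, -0.002, 2.961]
force: [0.2, 0.2, -3.0]
width: 13.5
gripper_force: 61.4
```

Run:
```python
from h import *
d=cam('side')
a=cv2.resize(d['color'][130:390,190:490],None,fx=2.3,fy=2.3,interpolation=cv2.INTER_CUBIC)
cv2.imwrite('pics/p3.png',a)
rows(669,146,205,2.962)
```

```text
at [568.4 167.  204.6] [-3.141e+00 -1.000e-03  2.961e+00] w 13.3 F [-0.9  0.1 -2.7] q1,q7 [-0.35  1.08] t 4.4
mm [-102.8   -2.6   -0.4] frac [-0.343 -0.009 -0.001] | 103.0 twist(tool) -0.0 yaw err 0.001
```

View pics/p3.png

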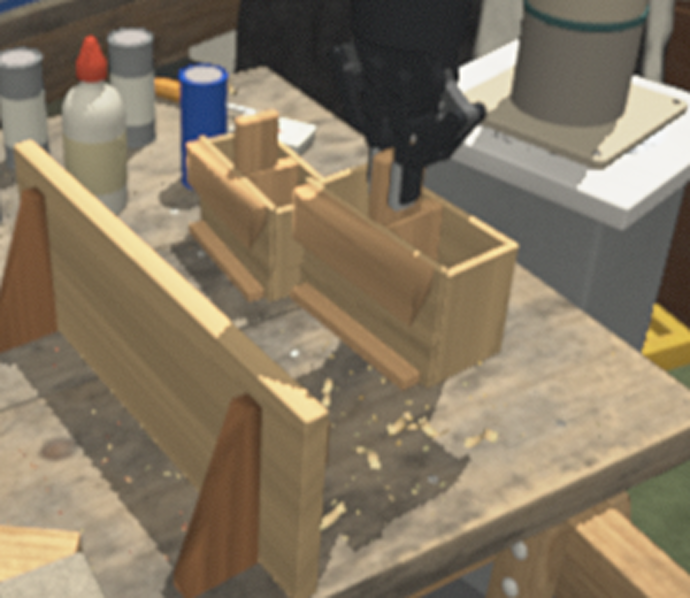

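The bin is held level, its strip parallel to the board. I'll advance quickly, then creep in to contact.

Call:
carry_out(moves=[{"tx": -0.12,"ty": 0,"tz": 0,"twist": 0,"fingers": 0},{"tx": -0.12,"ty": 0,"tz": 0,"twist": 0,"fingers": 0},{"tx": -0.04,"ty": 0,"tz": 0,"twist": 0,"fingers": 0},{"tx": 0,"ty": 0,"tz": 0,"twist": 0,"fingers": 0},{"tx": -0.02,"ty": 0,"tz": 0,"twist": 0,"fingers": 0},{"tx": 0,"ty": 0,"tz": 0,"twist": 0,"fingers": 0}])

```text
clock: 5.15
eef_pos: [657.6, 151.2, 205.0]
tool_rot: [3.141, -0.0, 2.961]
force: [-0.4, 0.2, -3.0]
width: 13.4
gripper_force: 61.4
```

Call:
carry_out(moves=[{"tx": -0.015,"ty": 0,"tz": 0,"twist": 0,"fingers": 0},{"tx": 0,"ty": 0,"tz": 0,"twist": 0,"fingers": 0},{"tx": -0.01,"ty": 0,"tz": 0,"twist": 0,"fingers": 0},{"tx": 0,"ty": 0,"tz": 0,"twist": 0,"fingers": 0}])

```text
clock: 5.65
eef_pos: [665.6, 149.4, 204.8]
tool_rot: [-3.142, 0.0, 2.961]
force: [0.1, -0.1, -3.9]
width: 13.7
gripper_force: 61.4
```

Call:
carry_out(moves=[{"tx": -0.01,"ty": 0,"tz": 0,"twist": 0,"fingers": 0},{"tx": 0,"ty": 0,"tz": 0,"twist": 0,"fingers": 0}])

```text
clock: 5.9
eef_pos: [668.6, 148.9, 204.8]
tool_rot: [3.142, 0.0, 2.961]
force: [-0.2, 0.9, -3.3]
width: 13.3
gripper_force: 61.4
```

Call:
carry_out(moves=[{"tx": -0.01,"ty": 0,"tz": 0,"twist": 0,"fingers": 0},{"tx": 0,"ty": 0,"tz": 0,"twist": 0,"fingers": 0}])

```text
clock: 6.15
eef_pos: [671.5, 148.3, 204.8]
tool_rot: [-3.142, 0.0, 2.961]
force: [-0.4, 0.1, -3.4]
width: 13.1
gripper_force: 61.4
```

Call:
carry_out(moves=[{"tx": -0.01,"ty": 0,"tz": 0,"twist": 0,"fingers": 0},{"tx": 0,"ty": 0,"tz": 0,"twist": 0,"fingers": 0}])

```text
clock: 6.4
eef_pos: [674.5, 147.8, 204.8]
tool_rot: [-3.142, 0.0, 2.961]
force: [-0.4, -0.3, -3.1]
width: 13.2
gripper_force: 61.4
```

Call:
carry_out(moves=[{"tx": -0.01,"ty": 0,"tz": 0,"twist": 0,"fingers": 0},{"tx": 0,"ty": 0,"tz": 0,"twist": 0,"fingers": 0}])

```text
clock: 6.65
eef_pos: [677.3, 147.4, 204.7]
tool_rot: [3.142, -0.0, 2.961]
force: [-0.1, -0.7, -3.5]
width: 13.4
gripper_force: 61.4
```

Run:
```python
from h import *
d=cam('side'); e=cam('top')
a=cv2.resize(d['color'][150:350,230:430],None,fx=2.5,fy=2.5,interpolation=cv2.INTER_CUBIC)
b=cv2.resize(e['color'][100:200,140:240],None,fx=3,fy=3,interpolation=cv2.INTER_CUBIC)
o=np.zeros((500,800,3),np.uint8);o[:,:500]=a;o[:300,500:]=b;cv2.imwrite('pics/p4.png',o)
rows(669,146,205,2.962)
```

```text
at [677.2 147.3 204.7] [-3.142 -0.     2.961] w 13.3 F [ 0.  -0.4 -3. ] q1,q7 [-0.27  1.16] t 6.75
mm [ 7.8 -2.8 -0.3] frac [ 0.026 -0.009 -0.001] | 8.0 twist(tool) -0.0 yaw err 0.001
```

View pics/p4.png

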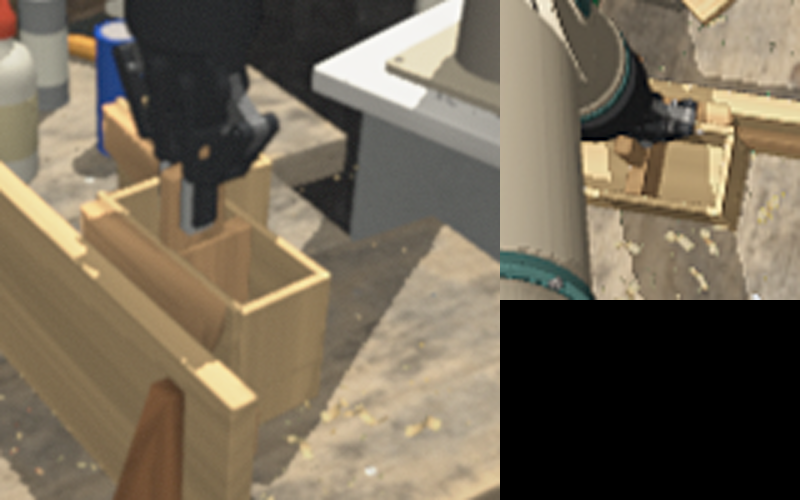

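The strip is not against the board yet; a small gap remains, seen at side crop (150,270). I'll keep going until contact.

Call:
carry_out(moves=[{"tx": -0.01,"ty": 0,"tz": 0,"twist": 0,"fingers": 0},{"tx": 0,"ty": 0,"tz": 0,"twist": 0,"fingers": 0},{"tx": -0.01,"ty": 0,"tz": 0,"twist": 0,"fingers": 0},{"tx": 0,"ty": 0,"tz": 0,"twist": 0,"fingers": 0}])

```text
clock: 7.25
eef_pos: [678.3, 147.5, 204.1]
tool_rot: [-3.14, -0.011, 2.961]
force: [-10.8, 1.3, 3.6]
width: 13.3
gripper_force: 62.3
```

Contact at board depth −33, with about 7 mm of grip offset, consistent with the board face. I'll ease off slightly and lower.

Call:
carry_out(moves=[{"tx": 0.012,"ty": 0,"tz": 0,"twist": 0,"fingers": 0},{"tx": 0,"ty": 0,"tz": 0.03,"twist": 0,"fingers": 0},{"tx": 0,"ty": 0,"tz": 0.02,"twist": 0,"fingers": 0},{"tx": 0,"ty": 0,"tz": 0,"twist": 0,"fingers": 0}])

```text
clock: 7.75
eef_pos: [677.7, 147.5, 188.6]
tool_rot: [-3.141, -0.004, 2.961]
force: [-4.5, 1.0, -5.4]
width: 13.2
gripper_force: 61.0
```

Call:
carry_out(moves=[{"tx": 0,"ty": 0,"tz": 0.02,"twist": 0,"fingers": 0},{"tx": 0,"ty": 0,"tz": 0.01,"twist": 0,"fingers": 0},{"tx": 0,"ty": 0,"tz": 0,"twist": 0,"fingers": 0}])

```text
clock: 8.12
eef_pos: [677.6, 147.7, 180.4]
tool_rot: [-3.141, -0.004, 2.961]
force: [-6.0, 0.7, -1.4]
width: 13.0
gripper_force: 61.8
```

Call:
carry_out(moves=[{"tx": 0,"ty": 0,"tz": 0.008,"twist": 0,"fingers": 0},{"tx": 0,"ty": 0,"tz": 0.005,"twist": 0,"fingers": 0},{"tx": 0,"ty": 0,"tz": 0,"twist": 0,"fingers": 0}])

```text
clock: 8.5
eef_pos: [677.5, 147.7, 178.8]
tool_rot: [3.141, -0.004, 2.961]
force: [-11.8, 0.8, 9.2]
width: 13.3
gripper_force: 63.4
```

Seated: 178.8 against 177.7 expected, with support force. Release and rise.

Call:
carry_out(moves=[{"tx": 0,"ty": 0,"tz": 0,"twist": 0,"fingers": 0.5},{"tx": 0,"ty": 0,"tz": 0,"twist": 0,"fingers": 1},{"tx": 0,"ty": 0,"tz": 0,"twist": 0,"fingers": 1},{"tx": 0,"ty": 0,"tz": 0,"twist": 0,"fingers": 1},{"tx": 0,"ty": 0,"tz": -0.2,"twist": 0,"fingers": 1},{"tx": 0.1,"ty": -0.18,"tz": 0,"twist": 0,"fingers": 1},{"tx": 0.1,"ty": -0.18,"tz": 0,"twist": 0,"fingers": 1},{"tx": 0,"ty": 0,"tz": 0,"twist": 0,"fingers": 1}])

```text
clock: 9.5
eef_pos: [597.9, 45.5, 237.1]
tool_rot: [-3.137, -0.003, 2.953]
force: [-0.0, 0.5, 0.1]
width: 85.6
gripper_force: 0.0
```

Run:
```python
from h import *
d=cam('side'); e=cam('top')
a=cv2.resize(d['color'][150:350,230:430],None,fx=2.5,fy=2.5,interpolation=cv2.INTER_CUBIC)
b=cv2.resize(e['color'][100:200,140:240],None,fx=3,fy=3,interpolation=cv2.INTER_CUBIC)
o=np.zeros((500,800,3),np.uint8);o[:,:500]=a;o[:300,500:]=b;cv2.imwrite('pics/p5.png',o)
rows(482,-43,170,2.85)
```

```text
at [601.4  51.2 237.4] [3.141e+00 1.000e-03 2.959e+00] w 85.5 F [0.2 0.2 0.2] q1,q7 [-0.15  1.28] t 9.6
mm [ 100.4 -114.2   67.4] frac [ 0.335 -0.381  0.225] | 166.0 twist(tool) 0.035 yaw err -0.109
```

View pics/p5.png

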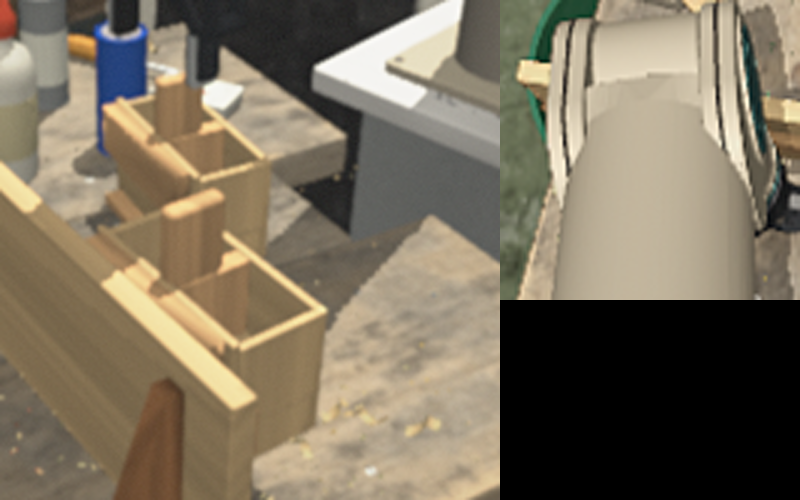

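The first bin hangs straight with its strip behind the board edge, at about y = +85 in the board frame. I'll go to the right bin with the same systematic correction.

Call:
carry_out(moves=[{"tx": 0.117,"ty": -0.126,"tz": 0,"twist": 0,"fingers": 1},{"tx": 0.117,"ty": -0.126,"tz": 0,"twist": 0,"fingers": 1},{"tx": 0.117,"ty": -0.126,"tz": 0,"twist": 0,"fingers": 1},{"tx": 0,"ty": 0,"tz": 0.15,"twist": 0.035,"fingers": 1},{"tx": 0,"ty": 0,"tz": 0.06,"twist": 0,"fingers": 1},{"tx": 0,"ty": 0,"tz": 0,"twist": 0,"fingers": 1}])

```text
clock: 10.35
eef_pos: [477.5, -39.9, 172.8]
tool_rot: [3.142, -0.002, 2.853]
force: [-0.1, 0.2, 0.1]
width: 85.3
gripper_force: 0.0
```

Run:
```python
from h import *
d=cam('side')
a=cv2.resize(d['color'][120:290,240:370],None,fx=3.5,fy=3.5,interpolation=cv2.INTER_CUBIC)
cv2.imwrite('pics/p6.png',a)
rows(477,-41,122.7,2.85)
```

```text
at [478.2 -40.1 173.7] [ 3.141 -0.     2.853] w 85.5 F [-0.1  0.8  0.6] q1,q7 [-0.01  1.35] t 10.4
mm [ 0.9 -1.2 51. ] frac [ 0.003 -0.004  0.17 ] | 51.0 twist(tool) 0.001 yaw err -0.003
```

View pics/p6.png

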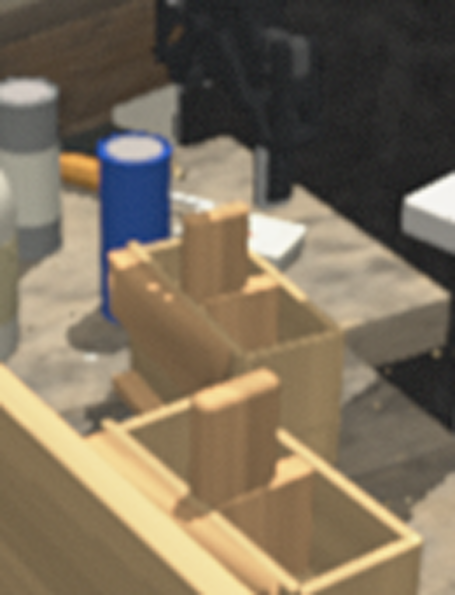

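The fingers are above and on either side of the tab, whose top is at (215,212). Descend and grip.

Call:
carry_out(moves=[{"tx": 0,"ty": 0,"tz": 0.1,"twist": 0,"fingers": 1},{"tx": 0,"ty": 0,"tz": 0.07,"twist": 0,"fingers": 1},{"tx": 0,"ty": 0,"tz": 0,"twist": 0,"fingers": 0},{"tx": 0,"ty": 0,"tz": 0,"twist": 0,"fingers": 0},{"tx": 0,"ty": 0,"tz": 0,"twist": 0,"fingers": 0},{"tx": 0,"ty": 0,"tz": 0,"twist": 0,"fingers": 0},{"tx": 0,"ty": 0,"tz": 0,"twist": 0,"fingers": 0},{"tx": 0,"ty": 0,"tz": 0,"twist": 0,"fingers": 0}])

```text
clock: 11.4
eef_pos: [477.1, -41.4, 123.2]
tool_rot: [-3.141, 0.0, 2.85]
force: [-1.0, -1.1, 5.5]
width: 13.6
gripper_force: 62.6
```

Run:
```python
from h import *
c,s=np.cos(-.18),np.sin(-.18); f=lambda x,y:(695.5+c*x-s*y,57.8+s*x+c*y)
print(f(-110,-78),f(-40,-78))
rows(*f(-140,-78),204.7,2.962)
```

```text
(np.float64(573.3128870660923), np.float64(0.7534450393671932)) (np.float64(642.1819455612608), np.float64(-11.778625100440507))
at [477.1 -41.4 123.2] [-3.141  0.     2.85 ] w 13.6 F [-1.  -1.1  5.5] q1,q7 [-0.    1.36] t 11.4
mm [-50.2  64.7 -81.5] frac [-0.167  0.216 -0.272] | 116.0 twist(tool) -0.036 yaw err 0.112
```

Call:
carry_out(moves=[{"tx": 0,"ty": 0,"tz": -0.1,"twist": 0,"fingers": 0},{"tx": 0,"ty": 0,"tz": -0.1,"twist": 0,"fingers": 0},{"tx": -0.047,"ty": 0.056,"tz": -0.075,"twist": 0,"fingers": 0},{"tx": -0.06,"ty": 0.08,"tz": 0,"twist": 0,"fingers": 0},{"tx": -0.06,"ty": 0.08,"tz": 0,"twist": -0.036,"fingers": 0},{"tx": 0,"ty": 0,"tz": 0,"twist": 0,"fingers": 0},{"tx": 0,"ty": 0,"tz": 0,"twist": 0,"fingers": 0}])

```text
clock: 12.28
eef_pos: [542.4, 6.3, 204.6]
tool_rot: [-3.141, -0.003, 2.963]
force: [-0.7, -0.8, -3.4]
width: 13.4
gripper_force: 61.5
```

Run:
```python
from h import *
c,s=np.cos(-.18),np.sin(-.18); f=lambda x,y:(695.5+c*x-s*y,57.8+s*x+c*y)
rows(*f(-40,-78),204.7,2.962)
```

```text
at [542.4   6.3 204.6] [-3.141e+00 -3.000e-03  2.963e+00] w 13.4 F [-0.7 -0.8 -3.4] q1,q7 [-0.08  1.35] t 12.28
mm [-1.014e+02 -1.000e-01 -1.000e-01] frac [-0.338 -0.    -0.   ] | 101.0 twist(tool) 0.0 yaw err -0.001
```

Call:
carry_out(moves=[{"tx": -0.12,"ty": 0,"tz": 0,"twist": 0,"fingers": 0},{"tx": -0.12,"ty": 0,"tz": 0,"twist": 0,"fingers": 0},{"tx": -0.05,"ty": 0,"tz": 0,"twist": 0,"fingers": 0},{"tx": 0,"ty": 0,"tz": 0,"twist": 0,"fingers": 0},{"tx": -0.02,"ty": 0,"tz": 0,"twist": 0,"fingers": 0},{"tx": 0,"ty": 0,"tz": 0,"twist": 0,"fingers": 0}])

```text
clock: 13.02
eef_pos: [634.8, -9.9, 205.5]
tool_rot: [-3.142, -0.0, 2.964]
force: [-0.0, -0.8, -2.6]
width: 13.6
gripper_force: 61.5
```

Call:
carry_out(moves=[{"tx": -0.01,"ty": 0,"tz": 0,"twist": 0,"fingers": 0},{"tx": 0,"ty": 0,"tz": 0,"twist": 0,"fingers": 0},{"tx": -0.007,"ty": 0,"tz": 0,"twist": 0,"fingers": 0},{"tx": 0,"ty": 0,"tz": 0,"twist": 0,"fingers": 0}])

```text
clock: 13.52
eef_pos: [638.6, -10.4, 205.0]
tool_rot: [-3.141, -0.004, 2.964]
force: [-6.5, 1.1, -0.7]
width: 13.9
gripper_force: 61.8
```

Contact at board x ≈ −44, closer to the board (−40) than to the cleat (−54). Lowering will show which.

Call:
carry_out(moves=[{"tx": 0.01,"ty": 0,"tz": 0,"twist": 0,"fingers": 0},{"tx": 0,"ty": 0,"tz": 0.03,"twist": 0,"fingers": 0},{"tx": 0,"ty": 0,"tz": 0.01,"twist": 0,"fingers": 0},{"tx": 0,"ty": 0,"tz": 0,"twist": 0,"fingers": 0}])

```text
clock: 14.02
eef_pos: [637.5, -10.3, 192.9]
tool_rot: [-3.141, 0.0, 2.964]
force: [0.9, 0.2, -3.5]
width: 13.5
gripper_force: 61.4
```

No support 12 mm down, so the strip is in the groove.

Call:
carry_out(moves=[{"tx": 0,"ty": 0,"tz": 0.03,"twist": 0,"fingers": 0},{"tx": 0,"ty": 0,"tz": 0.01,"twist": 0,"fingers": 0},{"tx": 0,"ty": 0,"tz": 0,"twist": 0,"fingers": 0},{"tx": 0,"ty": 0,"tz": 0.01,"twist": 0,"fingers": 0},{"tx": 0,"ty": 0,"tz": 0,"twist": 0,"fingers": 0}])

```text
clock: 14.65
eef_pos: [638.0, -10.2, 179.3]
tool_rot: [3.141, 0.002, 2.963]
force: [-1.2, -0.8, 1.9]
width: 13.2
gripper_force: 62.0
```

Call:
carry_out(moves=[{"tx": 0,"ty": 0,"tz": 0.006,"twist": 0,"fingers": 0},{"tx": 0,"ty": 0,"tz": 0,"twist": 0,"fingers": 0},{"tx": 0,"ty": 0,"tz": 0,"twist": 0,"fingers": 0.5},{"tx": 0,"ty": 0,"tz": 0,"twist": 0,"fingers": 1},{"tx": 0,"ty": 0,"tz": 0,"twist": 0,"fingers": 1},{"tx": 0,"ty": 0,"tz": 0,"twist": 0,"fingers": 1},{"tx": 0,"ty": 0,"tz": -0.2,"twist": 0,"fingers": 1},{"tx": 0,"ty": 0,"tz": -0.1,"twist": 0,"fingers": 1},{"tx": 0.2,"ty": 0,"tz": 0,"twist": 0,"fingers": 1},{"tx": 0.2,"ty": 0,"tz": 0,"twist": 0,"fingers": 1},{"tx": 0,"ty": 0,"tz": 0,"twist": 0,"fingers": 1},{"tx": 0,"ty": 0,"tz": 0,"twist": 0,"fingers": 1}])

```text
clock: 16.15
eef_pos: [520.0, 11.0, 267.2]
tool_rot: [3.141, 0.002, 2.964]
force: [1.3, -0.6, 1.2]
width: 85.2
gripper_force: 0.0
```

Run:
```python
from h import *
d=cam('side'); e=cam('top')
a=cv2.resize(d['color'][110:390,130:430],None,fx=1.6,fy=1.6,interpolation=cv2.INTER_CUBIC)
b=cv2.resize(e['color'][90:270,140:420],None,fx=1.1,fy=1.1,interpolation=cv2.INTER_CUBIC)
o=np.zeros((448,800,3),np.uint8);o[:,:480]=a;o[:198,480:788]=b;cv2.imwrite('pics/p7.png',o)
rows(410.4,-304.8,180,2.962)
```

```text
at [520.8  10.8 266.9] [3.141e+00 2.000e-03 2.963e+00] w 85.4 F [0.2 0.2 0.4] q1,q7 [-0.1   1.33] t 16.25
mm [  52.8 -330.2   86.9] frac [ 0.176 -1.101  0.29 ] | 345.0 twist(tool) 0.0 yaw err -0.001
```

View pics/p7.png

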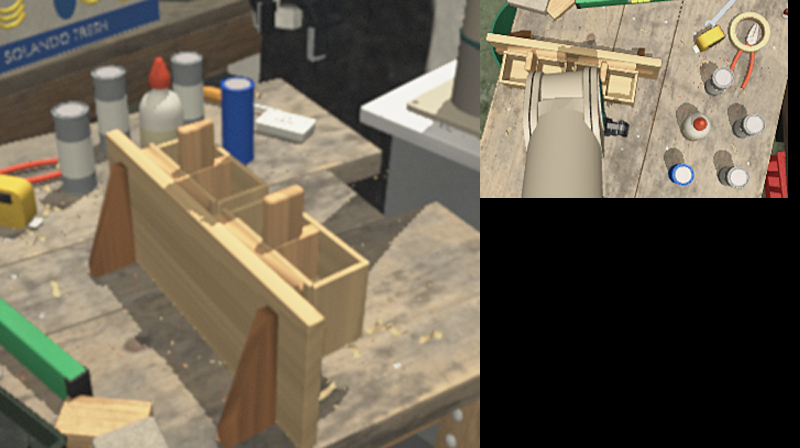

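Both bins hang level on the cleat, side by side and let go. Next I'll detect the tin lids in the top view.

```bash
cat >> h.py <<'E'
def lids():
    "tin lids: pale, unsaturated round blobs in the top view, cast on z=125"
    d=cam('top'); hsv=cv2.cvtColor(d['color'],cv2.COLOR_BGR2HSV)
    m=cv2.inRange(hsv,(0,0,175),(180,45,255)); cs,_=cv2.findContours(m,cv2.RETR_EXTERNAL,cv2.CHAIN_APPROX_NONE); out=[]
    for c in cs:
        (u,v),r=cv2.minEnclosingCircle(c); A=cv2.contourArea(c)
        if A>100 and r<14 and A/(np.pi*r*r)>.6:
            p=onz(d,u,v,125)
            if p[1]<0 and p[0]<800: out.append(((round(u),round(v)),p.round(1)[:2].tolist(),round(r,1)))
    return out
c_,s_=np.cos(-.18),np.sin(-.18); bw=lambda x,y:(695.5+c_*x-s_*y,57.8+s_*x+c_*y)
E
python3 - <<'E'
from h import *
for l in lids(): print(l)
rows(639.6,-283,300,1.391)
E
```

```text
((375, 251), [409.1, -308.4], 10.4)
((324, 248), [419.3, -182.0], 7.6)
((390, 202), [529.8, -351.1], 10.5)
((361, 160), [641.7, -284.7], 9.9)
at [520.7  10.8 266.7] [3.141e+00 1.000e-03 2.963e+00] w 85.2 F [-0.4 -0.2  0.6] q1,q7 [-0.1   1.33] t 16.3
mm [-169.1 -268.1  -33.3] frac [-0.564 -0.894 -0.111] | 319.0 twist(tool) 0.501 yaw err -1.572
```

Four lids: grey tins at (375,251), (390,202) and (361,160); the one at (324,248) is the blue look-alike and stays. I'll go over the tin at (641,−284).

Call:
carry_out(moves=[{"tx": -0.094,"ty": -0.149,"tz": 0,"twist": 0,"fingers": 1},{"tx": -0.094,"ty": -0.149,"tz": 0,"twist": 0,"fingers": 1},{"tx": -0.094,"ty": -0.149,"tz": 0,"twist": 0,"fingers": 1},{"tx": -0.094,"ty": -0.149,"tz": 0,"twist": 0,"fingers": 1},{"tx": -0.094,"ty": -0.149,"tz": 0,"twist": 0,"fingers": 1},{"tx": -0.094,"ty": -0.149,"tz": 0,"twist": 0,"fingers": 1},{"tx": 0,"ty": 0,"tz": 0,"twist": 0.05,"fingers": 1},{"tx": 0,"ty": 0,"tz": 0,"twist": 0.05,"fingers": 1},{"tx": 0,"ty": 0,"tz": 0,"twist": 0.05,"fingers": 1},{"tx": 0,"ty": 0,"tz": 0,"twist": 0.05,"fingers": 1},{"tx": 0,"ty": 0,"tz": 0,"twist": 0.05,"fingers": 1},{"tx": 0,"ty": 0,"tz": 0,"twist": 0.05,"fingers": 1}])

```text
clock: 17.8
eef_pos: [639.0, -283.4, 265.9]
tool_rot: [-3.141, 0.0, 2.016]
force: [-0.4, -0.7, 0.2]
width: 85.5
gripper_force: 0.0
```

Call:
carry_out(moves=[{"tx": 0,"ty": 0,"tz": 0,"twist": 0.05,"fingers": 1},{"tx": 0,"ty": 0,"tz": 0,"twist": 0.05,"fingers": 1},{"tx": 0,"ty": 0,"tz": 0,"twist": 0.05,"fingers": 1},{"tx": 0,"ty": 0,"tz": 0,"twist": 0.05,"fingers": 1},{"tx": 0,"ty": 0,"tz": 0,"twist": 0,"fingers": 1},{"tx": 0,"ty": 0,"tz": 0,"twist": 0,"fingers": 1}])

```text
clock: 18.55
eef_pos: [638.6, -283.0, 266.2]
tool_rot: [-3.141, 0.0, 1.396]
force: [-0.5, 0.0, 0.2]
width: 85.5
gripper_force: 0.0
```

Run:
```python
from h import *
for l in lids(): print(l)
rows(640.6,-284,92,1.391)
```

```text
at [ 638.5 -283.   266.3] [-3.141  0.     1.395] w 85.4 F [ 0.3  0.3 -0.6] q1,q7 [0.13 0.46] t 18.6
mm [ -0.6   2.2 174.3] frac [-0.002  0.007  0.581] | 174.0 twist(tool) 0.001 yaw err -0.004
```

Call:
carry_out(moves=[{"tx": 0,"ty": 0.007,"tz": 0.15,"twist": 0,"fingers": 1},{"tx": 0,"ty": 0,"tz": 0.15,"twist": 0,"fingers": 1},{"tx": 0,"ty": 0,"tz": 0.15,"twist": 0,"fingers": 1},{"tx": 0,"ty": 0,"tz": 0.13,"twist": 0,"fingers": 1},{"tx": 0,"ty": 0,"tz": 0,"twist": 0,"fingers": 1},{"tx": 0,"ty": 0,"tz": 0,"twist": 0,"fingers": 0},{"tx": 0,"ty": 0,"tz": 0,"twist": 0,"fingers": 0},{"tx": 0,"ty": 0,"tz": 0,"twist": 0,"fingers": 0},{"tx": 0,"ty": 0,"tz": 0,"twist": 0,"fingers": 0}])

```text
clock: 19.73
eef_pos: [641.5, -284.0, 95.2]
tool_rot: [3.138, 0.001, 1.393]
force: [-1.9, 0.2, 5.9]
width: 49.0
gripper_force: 61.5
```

Run:
```python
from h import *
print(bw(-52,-41),bw(-52,48),bw(-52,-115))
rows(*bw(-52,-40.5),320,1.391)
```

```text
(np.float64(636.999915464559), np.float64(26.771946413829873)) (np.float64(652.9335474994573), np.float64(114.33403507197269)) (np.float64(623.751727031048), np.float64(-46.03248685249112))
at [ 641.5 -284.    95.2] [3.138e+00 1.000e-03 1.393e+00] w 49.0 F [-1.9  0.2  5.9] q1,q7 [0.17 0.53] t 19.73
mm [ 305.7  -59.3 -224.8] frac [ 1.019 -0.198 -0.749] | 384.0 twist(tool) 0.001 yaw err -0.002
```

Call:
carry_out(moves=[{"tx": 0,"ty": 0,"tz": -0.1,"twist": 0,"fingers": 0},{"tx": 0,"ty": 0,"tz": -0.19,"twist": 0,"fingers": 0},{"tx": 0,"ty": 0,"tz": -0.19,"twist": 0,"fingers": 0},{"tx": 0,"ty": 0,"tz": -0.19,"twist": 0,"fingers": 0},{"tx": 0,"ty": 0,"tz": -0.09,"twist": 0,"fingers": 0},{"tx": 0,"ty": 0,"tz": 0,"twist": 0,"fingers": 0}])

```text
clock: 20.48
eef_pos: [641.2, -284.0, 323.7]
tool_rot: [3.136, 0.001, 1.393]
force: [-0.1, 0.3, -1.7]
width: 48.8
gripper_force: 62.8
```

Call:
carry_out(moves=[{"tx": 0.13,"ty": -0.02,"tz": 0,"twist": 0,"fingers": 0},{"tx": 0.13,"ty": -0.02,"tz": 0,"twist": 0,"fingers": 0},{"tx": 0.13,"ty": -0.02,"tz": 0,"twist": 0,"fingers": 0},{"tx": 0.13,"ty": -0.02,"tz": 0,"twist": 0,"fingers": 0},{"tx": 0.13,"ty": -0.02,"tz": 0,"twist": 0,"fingers": 0},{"tx": 0.13,"ty": -0.02,"tz": 0,"twist": 0,"fingers": 0},{"tx": 0.13,"ty": -0.02,"tz": 0,"twist": 0,"fingers": 0},{"tx": 0.13,"ty": -0.02,"tz": 0,"twist": 0,"fingers": 0},{"tx": 0.13,"ty": -0.02,"tz": 0,"twist": 0,"fingers": 0},{"tx": 0.13,"ty": -0.02,"tz": 0,"twist": 0,"fingers": 0},{"tx": 0,"ty": 0,"tz": 0,"twist": 0,"fingers": 0},{"tx": 0,"ty": 0,"tz": 0,"twist": 0,"fingers": 0}])

```text
clock: 21.98
eef_pos: [649.4, 110.5, 319.0]
tool_rot: [-3.139, 0.002, 1.393]
force: [-0.9, 0.3, -1.4]
width: 48.6
gripper_force: 62.9
```

Run:
```python
from h import *
for l in lids(): print(l)
d=cam('side')
a=cv2.resize(d['color'][60:330,160:460],None,fx=2,fy=2,interpolation=cv2.INTER_CUBIC)
cv2.imwrite('pics/p8.png',a)
rows(*bw(-52,48),184,1.391)
```

```text
((375, 251), [409.3, -308.4], 10.4)
((324, 248), [419.3, -182.0], 7.6)
((390, 202), [529.8, -351.1], 10.5)
at [649.9 109.3 319.9] [-3.141e+00  2.000e-03  1.391e+00] w 48.6 F [-0.2 -1.  -1.8] q1,q7 [-0.49 -0.13] t 22.07
mm [  5.5   2.1 135.9] frac [0.018 0.007 0.453] | 136.0 twist(tool) -0.0 yaw err 0.0
```

View pics/p8.png

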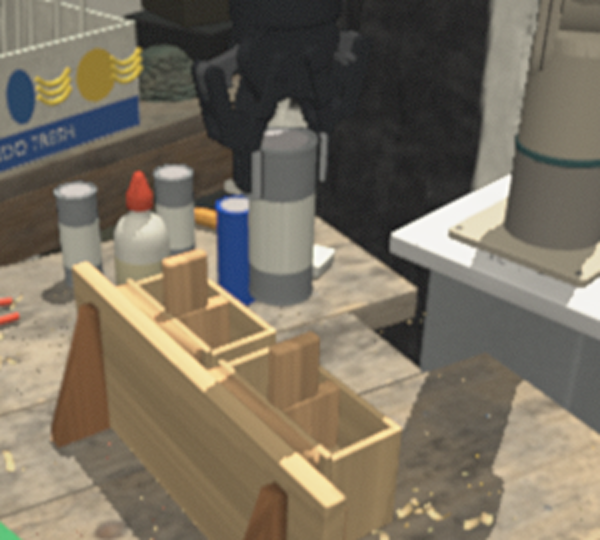

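The tin is held upright. I'll check the hung bins' rim corners (273,328) and (398,428) in this crop against the prediction.

Run:
```python
from h import *
d=cam('side')
for u,v,b in((273,328,(-88,-4)),(398,428,(-88,158))):
    p=onz(d,u/2+160,v/2+60,150); q=np.array(bw(*b)); e=p[:2]-q
    print(p.round(1),q.round(1),'board-frame err',c_*e[0]+s_*e[1],-s_*e[0]+c_*e[1])
# board top corner front, left end at crop (343,497)
for u,v,b in((345,497,(0,200)),(86,262,(0,-200))):
    p=onz(d,u/2+160,v/2+60,160); q=np.array(bw(*b)); e=p[:2]-q
    print(p.round(1),q.round(1),'board err',c_*e[0]+s_*e[1],-s_*e[0]+c_*e[1])
```

```text
[608.5  64.9 150. ] [608.2  69.6] board-frame err 1.1331062497761462 -4.552800629787532
[640.9 227.4 150. ] [637.2 229. ] board-frame err 3.892876706310993 -0.9185592736374892
[734.9 255.9 160. ] [731.3 254.6] board err 3.2719466702721625 1.9354486904055208
[ 664.4 -133.4  160. ] [ 659.7 -139. ] board err 3.6693080129706965 6.3064421485112
```

Call:
carry_out(moves=[{"tx": 0.015,"ty": 0.012,"tz": 0,"twist": 0,"fingers": 0},{"tx": 0,"ty": 0,"tz": 0.15,"twist": 0,"fingers": 0},{"tx": 0,"ty": 0,"tz": 0.08,"twist": 0,"fingers": 0},{"tx": 0,"ty": 0,"tz": 0.04,"twist": 0,"fingers": 0},{"tx": 0,"ty": 0,"tz": 0,"twist": 0,"fingers": 0}])

```text
clock: 22.75
eef_pos: [654.6, 114.9, 239.2]
tool_rot: [-3.141, 0.0, 1.393]
force: [1.0, 0.5, -2.9]
width: 49.0
gripper_force: 63.0
```

Call:
carry_out(moves=[{"tx": 0,"ty": 0,"tz": 0.05,"twist": 0,"fingers": 0},{"tx": 0,"ty": 0,"tz": 0.05,"twist": 0,"fingers": 0},{"tx": 0,"ty": 0,"tz": 0.05,"twist": 0,"fingers": 0},{"tx": 0,"ty": 0,"tz": 0,"twist": 0,"fingers": 0}])

```text
clock: 23.25
eef_pos: [653.4, 115.1, 192.7]
tool_rot: [-3.138, 0.001, 1.393]
force: [0.6, 0.3, -2.2]
width: 49.0
gripper_force: 63.0
```

Call:
carry_out(moves=[{"tx": 0,"ty": 0,"tz": 0.015,"twist": 0,"fingers": 0},{"tx": 0,"ty": 0,"tz": 0,"twist": 0,"fingers": 0},{"tx": 0,"ty": 0,"tz": 0.007,"twist": 0,"fingers": 0},{"tx": 0,"ty": 0,"tz": 0,"twist": 0,"fingers": 0}])

```text
clock: 23.75
eef_pos: [654.6, 115.0, 188.1]
tool_rot: [3.142, -0.0, 1.393]
force: [-0.4, -0.2, -2.3]
width: 48.6
gripper_force: 63.0
```

Call:
carry_out(moves=[{"tx": 0,"ty": 0,"tz": 0.01,"twist": 0,"fingers": 0},{"tx": 0,"ty": 0,"tz": 0,"twist": 0,"fingers": 0},{"tx": 0,"ty": 0,"tz": 0,"twist": 0,"fingers": 0}])

```text
clock: 24.12
eef_pos: [655.0, 115.1, 186.2]
tool_rot: [3.14, -0.001, 1.393]
force: [-2.6, -0.1, 5.7]
width: 49.1
gripper_force: 63.7
```

Floor contact at 186, as expected. Release and lift away.

Call:
carry_out(moves=[{"tx": 0,"ty": 0,"tz": 0,"twist": 0,"fingers": 0.8},{"tx": 0,"ty": 0,"tz": 0,"twist": 0,"fingers": 0.8},{"tx": 0,"ty": 0,"tz": 0,"twist": 0,"fingers": 0.8},{"tx": 0,"ty": 0,"tz": -0.15,"twist": 0,"fingers": 0.8},{"tx": 0,"ty": 0,"tz": -0.15,"twist": 0,"fingers": 0.8},{"tx": -0.05,"ty": -0.15,"tz": 0,"twist": 0,"fingers": 1},{"tx": -0.15,"ty": -0.1,"tz": 0,"twist": 0,"fingers": 1},{"tx": -0.18,"ty": 0,"tz": 0,"twist": 0,"fingers": 1},{"tx": -0.18,"ty": 0,"tz": 0,"twist": 0,"fingers": 1},{"tx": 0,"ty": 0,"tz": 0,"twist": 0,"fingers": 1},{"tx": 0,"ty": 0,"tz": 0,"twist": 0,"fingers": 1}])

```text
clock: 25.5
eef_pos: [551.2, -36.6, 275.0]
tool_rot: [3.142, -0.001, 1.393]
force: [0.2, 0.3, 0.4]
width: 85.7
gripper_force: 0.0
```

Run:
```python
from h import *
for l in lids(): print(l)
d=cam('side')
a=cv2.resize(d['color'][60:330,160:460],None,fx=2,fy=2,interpolation=cv2.INTER_CUBIC)
cv2.imwrite('pics/p9.png',a)
rows(529.7,-350.5,275,1.391)
```

```text
((375, 251), [409.3, -308.4], 10.4)
((324, 248), [419.3, -182.0], 7.6)
((390, 202), [529.8, -351.1], 10.5)
at [551.4 -35.4 274.7] [-3.141e+00 -1.000e-03  1.395e+00] w 85.3 F [-0.5  0.7  0. ] q1,q7 [-0.33  0.13] t 25.6
mm [-3.141e+02  3.360e+01 -3.000e-01] frac [-1.047e+00  1.120e-01 -1.000e-03] | 316.0 twist(tool) 0.001 yaw err -0.004
```

View pics/p9.png

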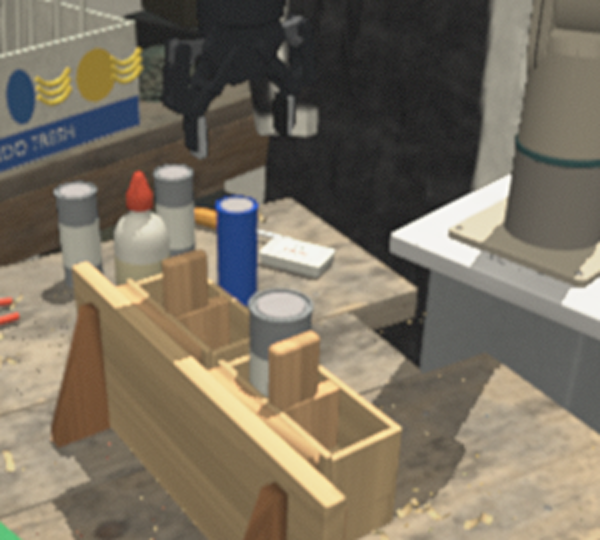

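The first tin stands upright in the cell, lid at (281,305). Next is the tin at (530,−350).

Call:
carry_out(moves=[{"tx": -0.15,"ty": 0.016,"tz": 0,"twist": 0,"fingers": 1},{"tx": -0.15,"ty": 0.016,"tz": 0,"twist": 0,"fingers": 1},{"tx": -0.15,"ty": 0.016,"tz": 0,"twist": 0,"fingers": 1},{"tx": -0.15,"ty": 0.016,"tz": 0,"twist": 0,"fingers": 1},{"tx": -0.15,"ty": 0.016,"tz": 0,"twist": 0,"fingers": 1},{"tx": -0.15,"ty": 0.016,"tz": 0,"twist": 0,"fingers": 1},{"tx": -0.147,"ty": 0.016,"tz": 0,"twist": 0,"fingers": 1},{"tx": 0,"ty": 0,"tz": 0,"twist": 0,"fingers": 1},{"tx": 0,"ty": 0,"tz": 0,"twist": 0,"fingers": 1}])

```text
clock: 26.72
eef_pos: [529.5, -350.4, 274.4]
tool_rot: [-3.141, -0.002, 1.395]
force: [0.5, -0.4, 0.1]
width: 85.3
gripper_force: 0.0
```

Run:
```python
from h import *
for l in lids(): print(l)
rows(529.7,-350.5,92,1.391)
```

```text
((324, 248), [419.3, -182.0], 7.6)
at [ 529.7 -349.9  274.5] [-3.141e+00 -2.000e-03  1.396e+00] w 85.6 F [ 1.3  0.5 -0.3] q1,q7 [0.25 0.65] t 26.77
mm [-6.000e-01  1.000e-01  1.825e+02] frac [-0.002  0.     0.608] | 183.0 twist(tool) 0.002 yaw err -0.005
```

Call:
carry_out(moves=[{"tx": 0,"ty": 0,"tz": 0.15,"twist": 0,"fingers": 1},{"tx": 0,"ty": 0,"tz": 0.15,"twist": 0,"fingers": 1},{"tx": 0,"ty": 0,"tz": 0.15,"twist": 0,"fingers": 1},{"tx": 0,"ty": 0,"tz": 0.15,"twist": 0,"fingers": 1},{"tx": 0,"ty": 0,"tz": 0,"twist": 0,"fingers": 1},{"tx": 0,"ty": 0,"tz": 0,"twist": 0,"fingers": 0},{"tx": 0,"ty": 0,"tz": 0,"twist": 0,"fingers": 0},{"tx": 0,"ty": 0,"tz": 0,"twist": 0,"fingers": 0},{"tx": 0,"ty": 0,"tz": 0,"twist": 0,"fingers": 0}])

```text
clock: 27.9
eef_pos: [529.7, -352.9, 97.6]
tool_rot: [3.138, 0.001, 1.393]
force: [-0.9, 1.4, 6.2]
width: 48.9
gripper_force: 61.4
```

Call:
carry_out(moves=[{"tx": 0,"ty": 0,"tz": -0.1,"twist": 0,"fingers": 0},{"tx": 0,"ty": 0,"tz": -0.19,"twist": 0,"fingers": 0},{"tx": 0,"ty": 0,"tz": -0.19,"twist": 0,"fingers": 0},{"tx": 0,"ty": 0,"tz": -0.19,"twist": 0,"fingers": 0},{"tx": 0,"ty": 0,"tz": -0.09,"twist": 0,"fingers": 0},{"tx": 0,"ty": 0,"tz": 0,"twist": 0,"fingers": 0}])

```text
clock: 28.65
eef_pos: [529.3, -353.1, 326.1]
tool_rot: [3.136, 0.002, 1.393]
force: [0.4, 0.7, -2.0]
width: 48.6
gripper_force: 62.8
```

Run:
```python
from h import *
rows(*bw(-50.5,-41),322,1.391)
```

```text
at [ 529.3 -353.1  326.1] [3.136e+00 2.000e-03 1.393e+00] w 48.6 F [ 0.4  0.7 -2. ] q1,q7 [0.24 0.63] t 28.65
mm [392.9  40.3   4.1] frac [1.31  0.134 0.014] | 395.0 twist(tool) 0.001 yaw err -0.002
```

Call:
carry_out(moves=[{"tx": 0.132,"ty": 0.0135,"tz": 0,"twist": 0,"fingers": 0},{"tx": 0.132,"ty": 0.0135,"tz": 0,"twist": 0,"fingers": 0},{"tx": 0.132,"ty": 0.0135,"tz": 0,"twist": 0,"fingers": 0},{"tx": 0.132,"ty": 0.0135,"tz": 0,"twist": 0,"fingers": 0},{"tx": 0.132,"ty": 0.0135,"tz": 0,"twist": 0,"fingers": 0},{"tx": 0.132,"ty": 0.0135,"tz": 0,"twist": 0,"fingers": 0},{"tx": 0.132,"ty": 0.0135,"tz": 0,"twist": 0,"fingers": 0},{"tx": 0.132,"ty": 0.0135,"tz": 0,"twist": 0,"fingers": 0},{"tx": 0.132,"ty": 0.0135,"tz": 0,"twist": 0,"fingers": 0},{"tx": 0.132,"ty": 0.0135,"tz": 0,"twist": 0,"fingers": 0},{"tx": 0,"ty": 0,"tz": 0,"twist": 0,"fingers": 0},{"tx": 0,"ty": 0,"tz": 0,"twist": 0,"fingers": 0}])

```text
clock: 30.15
eef_pos: [637.5, 29.9, 321.4]
tool_rot: [-3.139, 0.002, 1.393]
force: [0.2, -0.1, -1.4]
width: 48.9
gripper_force: 62.7
```

Run:
```python
from h import *
for l in lids(): print(l)
rows(*bw(-50.5,-41.5),242,1.391)
```

```text
((324, 248), [419.3, -182.0], 7.6)
((363, 239), [440.2, -279.4], 10.3)
at [637.6  29.1 321.9] [-3.140e+00  2.000e-03  1.391e+00] w 48.8 F [ 0.1 -0.4 -2.2] q1,q7 [-0.38 -0.01] t 30.2
mm [-2.9  1.3 79.9] frac [-0.01   0.004  0.266] | 80.0 twist(tool) 0.0 yaw err -0.0
```

The last tin has been knocked to (440,−279); noted. Placing this one.

Call:
carry_out(moves=[{"tx": -0.01,"ty": 0.004,"tz": 0,"twist": 0,"fingers": 0},{"tx": 0,"ty": 0,"tz": 0.15,"twist": 0,"fingers": 0},{"tx": 0,"ty": 0,"tz": 0.08,"twist": 0,"fingers": 0},{"tx": 0,"ty": 0,"tz": 0.04,"twist": 0,"fingers": 0},{"tx": 0,"ty": 0,"tz": 0,"twist": 0,"fingers": 0}])

```text
clock: 30.82
eef_pos: [638.9, 26.5, 241.7]
tool_rot: [-3.141, 0.0, 1.392]
force: [0.0, 0.9, -1.9]
width: 48.9
gripper_force: 62.8
```

Call:
carry_out(moves=[{"tx": 0,"ty": 0,"tz": 0.05,"twist": 0,"fingers": 0},{"tx": 0,"ty": 0,"tz": 0.05,"twist": 0,"fingers": 0},{"tx": 0,"ty": 0,"tz": 0.05,"twist": 0,"fingers": 0},{"tx": 0,"ty": 0,"tz": 0.01,"twist": 0,"fingers": 0},{"tx": 0,"ty": 0,"tz": 0,"twist": 0,"fingers": 0}])

```text
clock: 31.45
eef_pos: [639.1, 27.2, 193.8]
tool_rot: [-3.141, 0.0, 1.393]
force: [0.9, -1.0, -2.1]
width: 48.9
gripper_force: 62.8
```

Call:
carry_out(moves=[{"tx": 0,"ty": 0,"tz": 0.012,"twist": 0,"fingers": 0},{"tx": 0,"ty": 0,"tz": 0,"twist": 0,"fingers": 0},{"tx": 0,"ty": 0,"tz": 0.01,"twist": 0,"fingers": 0},{"tx": 0,"ty": 0,"tz": 0,"twist": 0,"fingers": 0},{"tx": 0,"ty": 0,"tz": 0,"twist": 0,"fingers": 0}])

```text
clock: 32.08
eef_pos: [639.5, 27.3, 188.6]
tool_rot: [3.14, -0.001, 1.393]
force: [-1.9, 1.2, 5.0]
width: 49.0
gripper_force: 63.6
```

Floor contact. Release and retreat.

Call:
carry_out(moves=[{"tx": 0,"ty": 0,"tz": 0,"twist": 0,"fingers": 0.8},{"tx": 0,"ty": 0,"tz": 0,"twist": 0,"fingers": 0.8},{"tx": 0,"ty": 0,"tz": 0,"twist": 0,"fingers": 0.8},{"tx": 0,"ty": 0,"tz": -0.15,"twist": 0,"fingers": 0.8},{"tx": 0,"ty": 0,"tz": -0.15,"twist": 0,"fingers": 0.8},{"tx": 0,"ty": -0.15,"tz": 0,"twist": 0,"fingers": 1},{"tx": 0,"ty": -0.18,"tz": 0,"twist": 0,"fingers": 1},{"tx": -0.18,"ty": 0,"tz": 0,"twist": 0,"fingers": 1},{"tx": 0,"ty": 0,"tz": 0,"twist": 0,"fingers": 1},{"tx": 0,"ty": 0,"tz": 0,"twist": 0,"fingers": 1}])

```text
clock: 33.33
eef_pos: [532.4, -8.3, 277.5]
tool_rot: [3.141, -0.001, 1.392]
force: [0.1, 1.0, 0.4]
width: 85.3
gripper_force: 0.0
```

Run:
```python
from h import *
for l in lids(): print(l)
d=cam('side');e=cam('top')
o=np.zeros((400,800,3),np.uint8)
o[:,:480]=cv2.resize(d['color'][90:340,160:460],(480,400),interpolation=cv2.INTER_CUBIC)
o[:300,480:]=cv2.resize(e['color'][150:300,270:430],(320,300),interpolation=cv2.INTER_CUBIC)
cv2.imwrite('pics/p10.png',o)
rows(439,-278,275,1.391)
```

```text
((324, 248), [419.3, -182.0], 7.6)
((363, 239), [440.1, -279.4], 10.3)
at [532.5  -7.4 277.1] [-3.141 -0.     1.394] w 85.4 F [ 0.7 -0.1  0.8] q1,q7 [-0.39  0.07] t 33.48
mm [-282.8  -44.6    2.1] frac [-0.943 -0.149  0.007] | 286.0 twist(tool) 0.001 yaw err -0.003
```

View pics/p10.png

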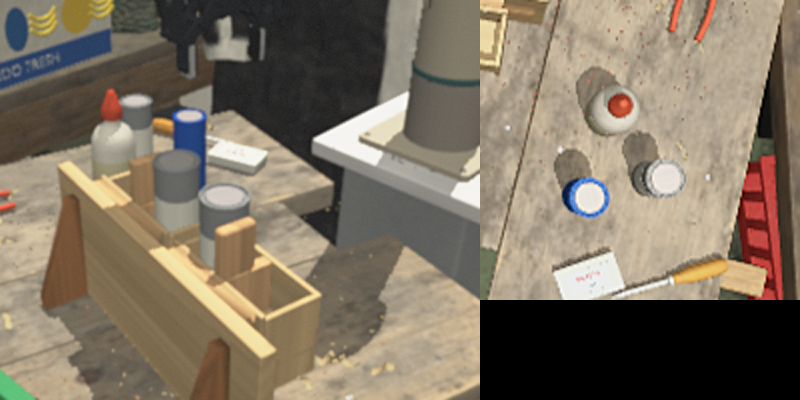

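The second tin stands in its cell. The last grey tin is upright at top crop (660,178), i.e. (440,−279); the blue one at (588,198) is the look-alike.

Call:
carry_out(moves=[{"tx": -0.158,"ty": -0.025,"tz": 0,"twist": 0,"fingers": 1},{"tx": -0.158,"ty": -0.025,"tz": 0,"twist": 0,"fingers": 1},{"tx": -0.158,"ty": -0.025,"tz": 0,"twist": 0,"fingers": 1},{"tx": -0.158,"ty": -0.025,"tz": 0,"twist": 0,"fingers": 1},{"tx": -0.158,"ty": -0.025,"tz": 0,"twist": 0,"fingers": 1},{"tx": -0.158,"ty": -0.022,"tz": 0,"twist": 0,"fingers": 1},{"tx": 0,"ty": 0,"tz": 0,"twist": 0,"fingers": 1},{"tx": 0,"ty": 0,"tz": 0,"twist": 0,"fingers": 1}])

```text
clock: 34.48
eef_pos: [439.0, -279.6, 277.0]
tool_rot: [-3.141, -0.001, 1.394]
force: [1.4, 0.6, -0.3]
width: 85.6
gripper_force: 0.0
```

Run:
```python
from h import *
for l in lids(): print(l)
rows(439.8,-279,92,1.391)
```

```text
((324, 248), [419.3, -182.0], 7.6)
((363, 239), [440.1, -279.4], 10.3)
at [ 439.3 -279.   277. ] [-3.141e+00 -1.000e-03  1.395e+00] w 85.8 F [ 0.2  0.1 -0.1] q1,q7 [0.14 0.63] t 34.52
mm [1.00e-01 5.00e-01 1.85e+02] frac [0.    0.002 0.617] | 185.0 twist(tool) 0.001 yaw err -0.004
```

Call:
carry_out(moves=[{"tx": 0,"ty": 0,"tz": 0.15,"twist": 0,"fingers": 1},{"tx": 0,"ty": 0,"tz": 0.15,"twist": 0,"fingers": 1},{"tx": 0,"ty": 0,"tz": 0.15,"twist": 0,"fingers": 1},{"tx": 0,"ty": 0,"tz": 0.15,"twist": 0,"fingers": 1},{"tx": 0,"ty": 0,"tz": 0,"twist": 0,"fingers": 1},{"tx": 0,"ty": 0,"tz": 0,"twist": 0,"fingers": 0},{"tx": 0,"ty": 0,"tz": 0,"twist": 0,"fingers": 0},{"tx": 0,"ty": 0,"tz": 0,"twist": 0,"fingers": 0},{"tx": 0,"ty": 0,"tz": 0,"twist": 0,"fingers": 0}])

```text
clock: 35.65
eef_pos: [439.9, -281.0, 99.5]
tool_rot: [3.138, 0.001, 1.393]
force: [0.0, 0.5, 6.9]
width: 48.9
gripper_force: 61.6
```

Call:
carry_out(moves=[{"tx": 0,"ty": 0,"tz": -0.1,"twist": 0,"fingers": 0},{"tx": 0,"ty": 0,"tz": -0.19,"twist": 0,"fingers": 0},{"tx": 0,"ty": 0,"tz": -0.19,"twist": 0,"fingers": 0},{"tx": 0,"ty": 0,"tz": -0.19,"twist": 0,"fingers": 0},{"tx": 0,"ty": 0,"tz": -0.09,"twist": 0,"fingers": 0},{"tx": 0,"ty": 0,"tz": 0,"twist": 0,"fingers": 0}])

```text
clock: 36.4
eef_pos: [439.2, -281.1, 328.1]
tool_rot: [3.136, 0.001, 1.393]
force: [-0.2, 0.3, -2.4]
width: 48.7
gripper_force: 63.7
```

Run:
```python
from h import *
rows(*bw(-50.5,-115),322,1.391)
```

```text
at [ 439.2 -281.1  328.1] [3.136e+00 1.000e-03 1.393e+00] w 48.7 F [-0.2  0.3 -2.4] q1,q7 [0.1  0.61] t 36.4
mm [263.9 141.7   6.1] frac [0.88  0.472 0.02 ] | 300.0 twist(tool) 0.001 yaw err -0.002
```

Call:
carry_out(moves=[{"tx": 0.11,"ty": 0.059,"tz": 0,"twist": 0,"fingers": 0},{"tx": 0.11,"ty": 0.059,"tz": 0,"twist": 0,"fingers": 0},{"tx": 0.11,"ty": 0.059,"tz": 0,"twist": 0,"fingers": 0},{"tx": 0.11,"ty": 0.059,"tz": 0,"twist": 0,"fingers": 0},{"tx": 0.11,"ty": 0.059,"tz": 0,"twist": 0,"fingers": 0},{"tx": 0.11,"ty": 0.059,"tz": 0,"twist": 0,"fingers": 0},{"tx": 0.11,"ty": 0.059,"tz": 0,"twist": 0,"fingers": 0},{"tx": 0.11,"ty": 0.059,"tz": 0,"twist": 0,"fingers": 0},{"tx": 0,"ty": 0,"tz": 0,"twist": 0,"fingers": 0},{"tx": 0,"ty": 0,"tz": 0,"twist": 0,"fingers": 0}])

```text
clock: 37.65
eef_pos: [623.3, -46.3, 323.9]
tool_rot: [-3.139, 0.001, 1.393]
force: [-0.1, 0.0, -2.6]
width: 48.9
gripper_force: 63.4
```

Run:
```python
from h import *
rows(*bw(-50.5,-114.5),244,1.391)
```

```text
at [623.3 -46.3 323.9] [-3.139e+00  1.000e-03  1.393e+00] w 48.9 F [-0.1  0.  -2.6] q1,q7 [-0.29  0.12] t 37.65
mm [ 0.8  1.9 79.9] frac [0.003 0.006 0.266] | 80.0 twist(tool) 0.0 yaw err -0.002
```

Call:
carry_out(moves=[{"tx": 0.003,"ty": 0.006,"tz": 0,"twist": 0,"fingers": 0},{"tx": 0,"ty": 0,"tz": 0.15,"twist": 0,"fingers": 0},{"tx": 0,"ty": 0,"tz": 0.08,"twist": 0,"fingers": 0},{"tx": 0,"ty": 0,"tz": 0.04,"twist": 0,"fingers": 0},{"tx": 0,"ty": 0,"tz": 0,"twist": 0,"fingers": 0}])

```text
clock: 38.28
eef_pos: [626.1, -45.7, 244.2]
tool_rot: [-3.141, 0.0, 1.392]
force: [1.4, 0.2, -2.8]
width: 48.7
gripper_force: 63.5
```

Call:
carry_out(moves=[{"tx": 0,"ty": 0,"tz": 0.05,"twist": 0,"fingers": 0},{"tx": 0,"ty": 0,"tz": 0.05,"twist": 0,"fingers": 0},{"tx": 0,"ty": 0,"tz": 0.05,"twist": 0,"fingers": 0},{"tx": 0,"ty": 0,"tz": 0,"twist": 0,"fingers": 0}])

```text
clock: 38.78
eef_pos: [625.3, -44.8, 197.6]
tool_rot: [-3.138, 0.0, 1.393]
force: [-0.5, 0.0, -3.1]
width: 49.1
gripper_force: 63.5
```

Contact is expected at about 190.

Call:
carry_out(moves=[{"tx": 0,"ty": 0,"tz": 0.012,"twist": 0,"fingers": 0},{"tx": 0,"ty": 0,"tz": 0,"twist": 0,"fingers": 0},{"tx": 0,"ty": 0,"tz": 0.01,"twist": 0,"fingers": 0},{"tx": 0,"ty": 0,"tz": 0,"twist": 0,"fingers": 0},{"tx": 0,"ty": 0,"tz": 0.006,"twist": 0,"fingers": 0},{"tx": 0,"ty": 0,"tz": 0,"twist": 0,"fingers": 0}])

```text
clock: 39.52
eef_pos: [626.3, -45.1, 190.9]
tool_rot: [-3.141, -0.0, 1.393]
force: [0.4, -0.3, -2.6]
width: 48.7
gripper_force: 63.5
```

Call:
carry_out(moves=[{"tx": 0,"ty": 0,"tz": 0.01,"twist": 0,"fingers": 0},{"tx": 0,"ty": 0,"tz": 0,"twist": 0,"fingers": 0},{"tx": 0,"ty": 0,"tz": 0,"twist": 0,"fingers": 0}])

```text
clock: 39.9
eef_pos: [626.6, -45.1, 190.4]
tool_rot: [3.141, -0.001, 1.393]
force: [-4.3, 1.6, 12.7]
width: 48.5
gripper_force: 65.3
```

Seated on the floor. Release and retreat.

Call:
carry_out(moves=[{"tx": 0,"ty": 0,"tz": -0.005,"twist": 0,"fingers": 0.8},{"tx": 0,"ty": 0,"tz": 0,"twist": 0,"fingers": 0.8},{"tx": 0,"ty": 0,"tz": 0,"twist": 0,"fingers": 0.8},{"tx": 0,"ty": 0,"tz": -0.15,"twist": 0,"fingers": 0.8},{"tx": 0,"ty": 0,"tz": -0.15,"twist": 0,"fingers": 0.8},{"tx": 0,"ty": -0.15,"tz": 0,"twist": 0,"fingers": 1},{"tx": 0,"ty": -0.18,"tz": 0,"twist": 0,"fingers": 1},{"tx": -0.18,"ty": 0,"tz": 0,"twist": 0,"fingers": 1},{"tx": -0.18,"ty": 0,"tz": 0,"twist": 0,"fingers": 1},{"tx": 0,"ty": 0,"tz": 0,"twist": 0,"fingers": 1},{"tx": 0,"ty": 0,"tz": 0,"twist": 0,"fingers": 1}])

```text
clock: 41.28
eef_pos: [510.0, -133.5, 279.3]
tool_rot: [-3.141, -0.001, 1.393]
force: [-0.1, 0.9, -0.6]
width: 85.3
gripper_force: 0.0
```

Run:
```python
from h import *
print(lids())
d=cam('side');e=cam('top')
o=np.zeros((400,800,3),np.uint8)
o[:,:480]=cv2.resize(d['color'][90:340,160:460],(480,400),interpolation=cv2.INTER_CUBIC)
o[:260,480:]=cv2.resize(e['color'][95:285,140:380],(320,260),interpolation=cv2.INTER_CUBIC)
cv2.imwrite('pics/p11.png',o)
```

```text
[]
```

View pics/p11.png

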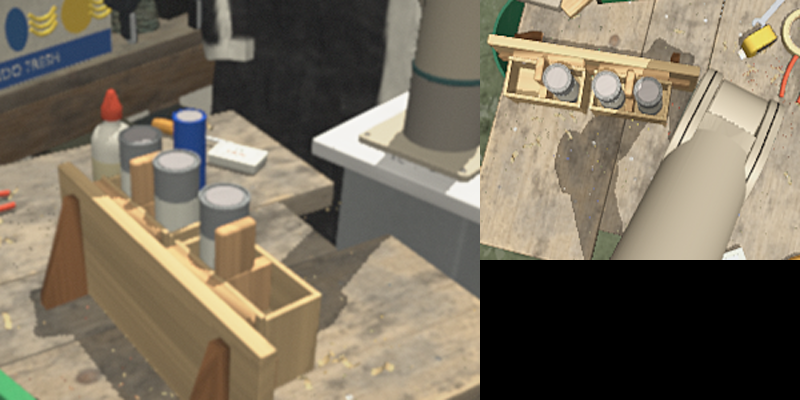

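All three tins stand upright in cells, both bins hang straight, the glue bottle stands untouched, and the arm is clear. Handing in.

```bash
python3 -c "
from h import *
print(job.finish_job())"
```

```text
the job is handed in; nothing more can be done
None
```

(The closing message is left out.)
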